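Swing the vial rack home in the analyser's docking bay

TASK

Slide the vial rack along the bench until the knob on its end is fully home in the docking bay's pocket, with the rack still standing open; then push near its far end to swing it about that knob, past the sprung catch and on against the rubber buffer, until the catch springs out in front of the rack and holds it. Push gently so as not to jar the samples, keep the rack flat on the bench, and leave the other things on the bench where they are.

Things in the scene. Friction and masses are not known exactly. Their poses are not given: they have to be found in the camera images.
- dock: Fixed docking bay, white analyser box (100 mm high) behind. Origin: bench level at the pivot pocket's centre, where the knob's centre sits when home. -y runs along the docked rack to the catch, +x to the fence behind it, z up. Docked, the rack's origin and axes coincide with these but for up to 0.06 rad of yaw, set by the fence.
- seat (a point): Pivot pocket's centre, 20 mm up, axes as dock. Slick aluminium walls 36 mm high: channel 31 mm wide (x +-15.5 mm), end face at y = +14, mouth at y = -8, then funnel walls flaring at 35 degrees to x = +-33, y = -31. Pocket spans y up to +26 mm.
- buffer_nominal (a point): Nominal middle of the rubber buffer's face, axes as dock (dock x 41.5, y -262 mm, 21 mm up). Buffer: 30 mm wide, sprung, 0.9 N/mm over 7 mm, then solid against the fence (rail 36 mm high). Fence, buffer and catch are one unit, set by screws at up to 0.05 rad either way about the pocket, so buffer and catch stand up to 15 mm nearer or farther than nominal; NOT measured: find it by feel.
- rack: Grey vial rack, loose, 0.44-0.72 kg: body 92 wide (x +-46 mm), 40 high (caps to 48), y -50 to -300; a 10 mm neck carries a round upright knob (28 mm diameter, z 6-32). Origin: bench level under the knob's centre; -y runs to the far end, +x face meets the fence. Starts with knob 45-80 mm short of the pocket, yaw -0.4 to -0.6 rad from docked. Sliding takes 2-5 N; pushing over 20 N jars the samples.
- far_end (a point): On the rack: middle of its far end face (rack y = -300 mm), 20 mm up, axes as the rack. The far end's +x corner is rounded (20 mm radius), its -x corner nearly sharp.
- catch (a joint): Sprung steel roller (12 mm wide, upright, 8-34 mm up, dark housing 36 mm high); nominal centre dock x -52, y -300 mm. Value in m: 0 = fully out, to 0.012 pushed back along dock -y (3 N + 0.4 N/mm). The passing far end pushes it back up to 6 mm (3-10 N of push near that end); pressing on against the buffer lets it spring out before the rack's -x corner, value near 0: docked.
- beaker: Glass beaker, 72 mm wide, 90 mm high; bystander, leave alone. Origin at the middle of its underside.
- flask: Conical glass flask, 80 mm wide, 118 mm high; bystander, leave alone. Origin at the middle of its underside.
- reagent: Amber bottle, 70 mm wide, 140 mm high; bystander, leave alone. Origin at the middle of its underside.
- jar: Small clear jar, 44 mm wide, 50 mm high, beside the pocket; bystander, leave alone. Origin at the middle of its underside.
- cork_ring: Cork ring, 110 mm wide, 25 mm high; bystander, leave alone. Origin at the middle of its underside.
- spatula: Lab spatula with black handle, 180 mm long, lying flat; bystander, leave alone. Origin at the middle of its underside.

How it is judged (in metres and radians):
On the way:
1. the knob is home in the pocket (within 5 mm of its centre) while the rack still stands open by more than 0.25 rad (horizontal distance between rack and dock below 0.005 m and angle between the y axis of rack and the y axis of dock, either way round above 0.25 rad), for 0.2 s.
At the end, for the whole second after the job is handed in: The knob is within 5 mm of the pocket's centre, the rack lies along the fence (within 0.085 rad of the dock), flat on the bench and at rest, and the catch nose has sprung out in front of it (catch value under 2 mm) (horizontal distance between rack and dock below 0.005 m and angle between the y axis of rack and the y axis of dock, either way round below 0.085 rad and value of joint catch below 0.002 m and height (world z) of rack below 0.004 m and linear speed of rack below 0.01 m/s); the robot touches nothing.
It fails at once if the robot pushes the rack with more than 20 N (contact force between any of the fingers, the arm and rack above 20 N).
It fails at once if the rack is lifted or tipped off the bench (height (world z) of rack above 0.012 m or angle between rack's own z axis and vertical above 0.12 rad).
It fails at once if a bystander is shifted by more than 30 mm (distance of any of beaker, flask, reagent, jar, cork_ring, spatula from where it was at the start of the episode above 0.03 m).
It also fails if it takes over 70 s, if anything falls off the work surface, if the arm or the gripper's body presses on something with over 40 N, if the wrist force passes 120 N, or if a joint passes its speed limit or range.

ROBOT

A 6-joint arm with a two-finger parallel gripper is mounted at the origin on the work surface. World frame = base frame: x ahead of the robot, y to its left, z up, the work surface at z = 0. Lengths are in mm, angles in degrees, forces in N, time in s.
With the tool pointing down it reaches from about 300 to 850 mm from the base axis. Payload 4.2 kg.
Tool frame: the origin (TCP) lies on the centre line of the jaws, within the pads' length; the fingertips stand 14 mm ahead of it and the grasp point (between the pads) lies 5 mm behind it; x points along the fingers, y is the direction in which the jaws open and shut, and the axes are right-handed (so a half turn about x gives the same grasp; the last joint's range is limited). The gripper opens to 91 mm and grips with 3 to 60 N. Pads are 32 mm wide; open, the fingers measure 118 mm over their backs; the gripper's body (76 mm by 178 mm) begins 60 mm behind the grasp point.
Start: joints at [-67.437, 18.312, 89.639, -0, 72.044, -1.146], TCP at [231.207, -526.484, 227.976] pointing down, gripper open.
Joint ranges: [-177.97, 177.97], [-48.28, 115.42], [12.27, 149.76], [-77.06, 257.06], [2.81, 150.46], [-146.56, 146.56]. Speed limits (degrees/s): [147.25, 147.25, 180, 180, 180, 180].

INTERFACE

Orientations are given as [roll, pitch, yaw] about the fixed x, y, z axes, in that order (R = Rz(yaw) Ry(pitch) Rx(roll)).
In Python, from workcell import readout, optics, env gives the robot as it stands.
- The arm moves only by the shell command python3 -m creep 'ROWS' [OPENING] [FORCE]. ROWS is JSON, a list of rows, each an object with "translation": the shift along the world's x, y, z in cm, a list of three; "delta_rot": the turn, a rotation vector about the world's x, y, z in rad, a list of three. In form: [{"translation": [dx, dy, dz], "delta_rot": [rx, ry, rz]}, ...]. A call has 1 to 5 rows; each row shifts and turns the commanded pose from where the row before left it; what a row does not reach is not made up. A row lasts 1/12 s, in which the tool goes at most 41.7 mm and 7.16 degrees, less where a joint would pass 70% of its speed; a pose out of reach is approached as far as the arm can. A call with a gripper value outside its range is refused whole. OPENING is the gripper's target within -1 to 1 (fully open at 1, half-way at 0, shut at -1), set as the call begins (- or left out, the last holds). The fingers move at their own pace and stop on an object; FORCE is the grip in N (left out, the last holds). Time passes only in rows, so rows that do not move let the fingers close. It gives the time, the measured TCP pose, the force and the opening at its end, in the units of the state.
- readout.state(): the state, without advancing time (a new reading comes with each control period).
- optics.grab_frame(name): name is "side" or "top"; returns (picture, depth): 384x512x3 uint8, red, green, blue; 384x512 float32, mm along the optical axis (not along the pixel's ray), 0 where there is no reading.
- optics.camera_params(name): a dict with "mtx" (3x3 intrinsics, pixels), "R" (3x3) and "t" (3): a world point X has camera coordinates R X + t. Camera axes: x right, y down, z forward; pixel columns grow to the right and rows downward; lengths in mm; the calibration is good to about 2 mm. A picture is of the moment at which its call begins. camera_params takes no time and is no camera call.
- env.job_done(): hands the job in, once; it reports no verdict.
The state is a dict: "time_s": time; "qpos": joint angles; "qvel": joint speeds; "effort": joint torques, N m; "ee_pos": TCP position; "ee_rot": TCP orientation; "force": force on the tool from outside, world axes, zero at the start; "torque": the same for the moment, N m; "gripper_width": finger opening in mm.
Only numpy, scipy, OpenCV 4.12 (cv2) and the standard library are available. Lean on these libraries where they do the work, as an engineer would, in place of code of your own. Each camera call takes 0.05 s, during which the arm holds its last target.

## Working session

There is one attempt and no reset: what is moved stays moved. The work goes in short steps, Python scripts to look and compute and a shell command to move; the robot and the scene stay as the last step left them, time stands still between calls to the robot, and variables do not carry over. Pictures are saved under pics/ and viewed, and the job is handed in when it is done.

```bash
mkdir -p pics; ls
python3 - <<'E'
from workcell import readout, optics
import cv2,numpy as np
print(readout.state())
for n in("top","side"):
    p,d=optics.grab_frame(n); cv2.imwrite(f"pics/{n}0.png",p[:,:,::-1]); np.save(f"pics/{n}0_d.npy",d); np.save(f"pics/{n}0_p.npy",p)
    print(n,optics.camera_params(n))
E
```

```text
pics
{'time_s': 0.0, 'qpos': array([-6.74388654e+01,  1.83523496e+01,  8.97057849e+01,  4.32321145e-05,
        7.20448325e+01, -1.14624308e+00]), 'qvel': array([0.07366467, 0.04202168, 0.02924121, 0.01346764, 0.02349747,
       0.00538544]), 'effort': array([-1.13966435e-03, -4.12463844e+01, -2.31974906e+01,  7.28400657e-02,
        4.55432211e-02, -1.35810433e-04]), 'ee_pos': array([ 231.00114437, -526.03300532,  227.11737615]), 'ee_rot': array([-91.16911455,  89.89703298, 112.53824975]), 'force': array([-0.21164706,  1.113821  ,  0.06587327]), 'torque': array([-0.01649521, -0.00651146,  0.02162662]), 'gripper_width': 91.24701349344971}
top {'mtx': array([[396.86343716,   0.        , 260.2089506 ],
       [  0.        , 396.86343716, 192.13217705],
       [  0.        ,   0.        ,   1.        ]]), 'R': array([[ 0.02360545, -0.99965697,  0.01134567],
       [-0.98079032, -0.02535506, -0.19341009],
       [ 0.19363141, -0.00656219, -0.9810524 ]]), 't': array([ -38.2956939 ,  559.32261274, 1050.85791963])}
side {'mtx': array([[469.5698185 ,   0.        , 250.31470825],
       [  0.        , 469.5698185 , 185.19782393],
       [  0.        ,   0.        ,   1.        ]]), 'R': array([[-0.81251144, -0.58290421,  0.00691729],
       [-0.35989021,  0.49224632, -0.7925734 ],
       [ 0.45858936, -0.64646442, -0.60973729]]), 't': array([466.46158646, 245.50727158, 962.40535035])}
```

View pics/top0.png

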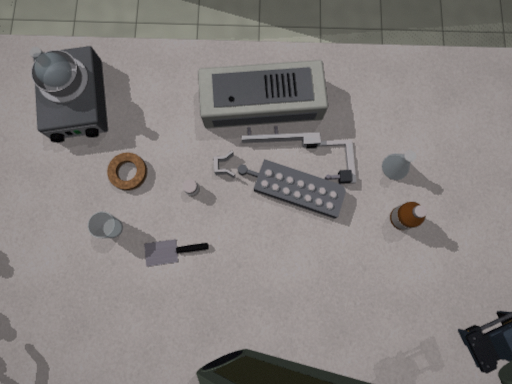

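View pics/side0.png

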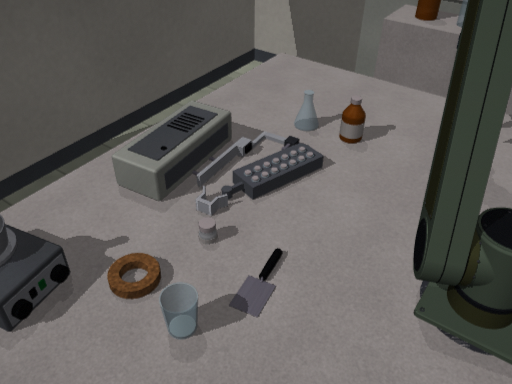

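```bash
cat > h.py <<'E'
import numpy as np, cv2
from workcell import readout, optics
def grab(n,tag):
    p,d=optics.grab_frame(n); np.save(f"pics/{n}{tag}_p.npy",p); np.save(f"pics/{n}{tag}_d.npy",d); return p,d
def ray(n,uv,z):
    c=optics.camera_params(n); R,t,K=c['R'],c['t'],c['mtx']
    uv=np.atleast_2d(np.array(uv,float)); r=np.c_[uv,np.ones(len(uv))]@np.linalg.inv(K).T@R
    C=-R.T@t; s=(z-C[2])/r[:,2]; return C+s[:,None]*r
def cloud(n,d):
    c=optics.camera_params(n); R,t,K=c['R'],c['t'],c['mtx']
    v,u=np.mgrid[:384,:512]; X=np.stack([(u-K[0,2])/K[0,0]*d,(v-K[1,2])/K[1,1]*d,d],-1)
    return (X-t)@R
def proj(n,X):
    c=optics.camera_params(n); q=(np.atleast_2d(X)@c['R'].T+c['t'])@c['mtx'].T; return q[:,:2]/q[:,2:]
def crop(p,x0,y0,x1,y1,s,name):
    cv2.imwrite(f"pics/{name}.png",cv2.resize(p[y0:y1,x0:x1,::-1],None,fx=s,fy=s,interpolation=cv2.INTER_CUBIC))
E
python3 - <<'E'
from h import *
p=np.load("pics/top0_p.npy"); crop(p,200,110,370,225,4.7,"topz")
p=np.load("pics/side0_p.npy"); crop(p,180,110,340,230,5,"sidez")
d=np.load("pics/top0_d.npy"); X=cloud("top",d)
np.set_printoptions(precision=0,suppress=True,linewidth=200)
for v in range(125,215,4): print(v,[int(X[v,u,2]) for u in range(210,364,6)])
E
```

```text
125 [36, 38, 35, 30, 29, 18, 12, 7, 0, 0, 0, 0, 6, 0, 2, 0, 3, -2, -2, 2, 0, -1, -1, -1, 2, -2]
129 [-1, -2, 2, 0, 1, 0, 0, 0, 5, -1, 3, 26, 0, 4, 2, 1, 2, 0, 3, 0, 1, 1, 0, 0, 3, -1]
133 [-2, 1, 1, 0, -5, -2, 1, 0, 0, 3, 3, 25, -1, 0, 0, 37, 37, 38, 33, 0, 4, -1, 0, 2, 0, 0]
137 [0, 1139, 1, 3, 0, 0, 35, 35, 34, 34, 36, 36, 36, 34, 36, 31, 37, 37, 37, 0, -2, -2, 2, 1, 0, 0]
141 [0, -3, -2, 0, 4, 0, 19, 16, 12, 9, 8, 6, 5, 3, 0, -1, 38, 38, 41, 10, 11, 10, 12, 13, 1, 0]
145 [-3, 0, 1139, -2, -1, 0, 3, 0, -2, 0, -1, -2, 0, 1, -1, -2, 20, 30, 17, 10, 7, 1, 0, 16, 2, 2]
149 [3, 1, 0, 0, 1, 1, 1, -1, 1, -2, 3, 4, -3, 0, 0, -3, -1, -3, 0, 1, 0, -3, -4, 11, 4, 3]
153 [0, -2, 0, 38, 1139, 1, -1, -4, 1, 0, 1, 0, 1, 4, 0, -1, 0, -1, -4, 0, 0, 0, 1, 12, 0, 0]
157 [0, 34, 35, 23, 1, 1, 0, 0, -3, 3, 1, 0, 2, 1, 0, -2, 0, -3, 1, 0, 2, 1, 6, 11, 0, 0]
161 [0, 34, 4, 5, 0, 0, 1, 1, 0, 40, 39, -1, 2, -4, 0, 0, 2, -1, -2, 2, 0, 0, 1, 10, -1, 2]
165 [-2, 35, -1, 4, 1, 31, -4, -2, 1, 41, 37, 35, 39, 4, 0, 0, -1, 0, 1, 0, 1, 0, -2, 12, 15, -4]
169 [2, 35, 36, 1, -3, 32, 31, 0, 5, 41, 39, 43, 38, 40, 38,
[... 423 characters left out ...]
7, 42, 44, 1, -2, 0, 0]
189 [-2, 0, -2, 1, 0, 0, 2, 1, 36, 40, 38, 47, 42, 46, 40, 41, 42, 45, 39, 52, 42, 44, 40, 0, -1, 0]
193 [0, 0, -1, -5, -2, 0, 1, 1, 0, 28, 40, 44, 36, 44, 43, 40, 38, 41, 42, 42, 47, 45, 42, 1, -1, 1]
197 [1, -1, -4, 1, 0, 2, 2, -1, 0, 0, 2, 29, 40, 39, 42, 39, 50, 36, 39, 43, 43, 41, 39, 0, -1, 3]
201 [1, 2, 0, 0, -2, 4, 3, 0, 3, 3, 2, 2, -2, 30, 41, 43, 43, 38, 45, 41, 38, 41, 41, 0, -2, 1]
205 [-2, 3, 1, 0, -1, -1, 0, 2, 0, 3, 1, 1, 0, 1, 0, 30, 37, 42, 42, 43, 50, 38, -2, 2, 0, -1]
209 [1, 1, 1, 1, 1, -3, -1, -4, 1, 2, -3, 1, 1, -4, -2, 1, 7, 31, 38, 41, 42, 36, 0, 2, 0, -3]
213 [0, 0, 0, 2, 5, 0, 0, 1, -1, 2, -3, 1, 4, 0, 0, 3, -1, 1, 1, 32, 43, 40, -3, 2, 0, 0]
```

View pics/topz.png

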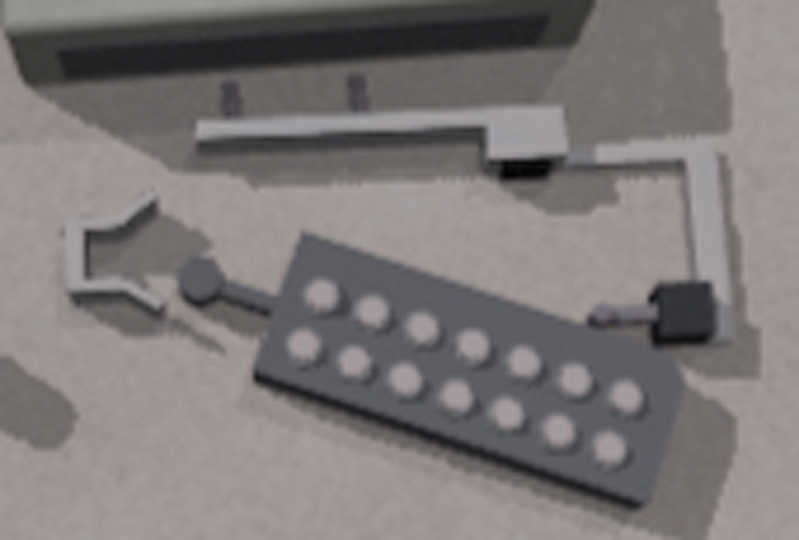

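View pics/sidez.png

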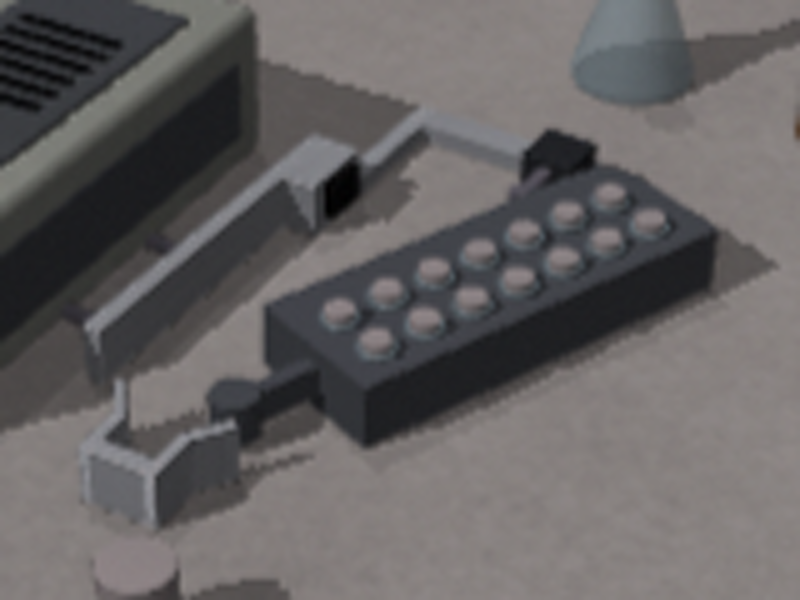

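Run:
```python
from h import *
from scipy.optimize import least_squares
np.set_printoptions(precision=1,suppress=True,linewidth=150)
def T(l,z): return ray("top",np.array(l)/4.7-0.39+[200,110],z)
w=T([(67,228),(72,300),(155,195),(163,310),(88,235),(90,285),(118,226),(116,286)],36)
print("pocket",w)
k=T([(200,281)],32);print("knob",k)
r=T([(303,235),(255,372),(640,503)],40);print("rack",r, np.linalg.norm(r[0]-r[1]),np.linalg.norm(r[1]-r[2]))
d=r[2]-r[1]; print("rack yaw",np.arctan2(d[0],-d[1]))
f=T([(198,122),(485,110),(498,108),(565,108)],36);print("fence",f); d=f[1]-f[0];print(np.arctan2(d[0],-d[1]))
print("roller",T([(600,314)],34), "catch housing",T([(655,285),(715,285),(715,335),(655,335)],36),"buffer",T([(500,165),(550,165)],36))
# caps z48
p=np.load("pics/top0_p.npy")
def pose(m,q):# m model 2d, q world
    c=lambda a:a-a.mean(0)
    M=c(m[:,:2]);Q=c(q[:,:2]); th=np.arctan2((M[:,0]*Q[:,1]-M[:,1]*Q[:,0]).sum(),(M*Q).sum())
    R=np.array([[np.cos(th),-np.sin(th)],[np.sin(th),np.cos(th)]]); t=q[:,:2].mean(0)-R@m[:,:2].mean(0)
    return th,t,q[:,:2]-m[:,:2]@R.T-t
print("rack pose",pose(np.array([[0,0],[46,-50],[-46,-50],[-46,-300.]]),np.r_[k,r]))
print("dock pose",pose(np.array([[33,-31],[-33,-31],[15.5,14],[-15.5,14],[15.5,-8],[-15.5,-8]]),w[2:]))
box=T([(20,82),(580,40)],50); d=box[1]-box[0]; print("box",box,np.arctan2(d[0],-d[1]))
c=ray("top",[(201,112),(326,106)],50);d=c[1]-c[0];print(np.arctan2(d[0],-d[1]))
c=ray("top",[(199,69),(322,63)],100);d=c[1]-c[0];print(np.arctan2(d[0],-d[1]))
for nm,u in dict(beaker=(112,228),flask=(396,172),reag=(402,222),jar=(191,190),spat=(195,248)).items(): print(nm,ray("top",u,0))
```

```text
pocket [[660.1 111.2  36. ]
 [614.9 106.   36. ]
 [682.6  58.1  36. ]
 [610.1  50.5  36. ]
 [656.1  98.1  36. ]
 [624.6  95.5  36. ]
 [662.3  80.   36. ]
 [624.4  79.7  36. ]]
knob [[629.9  28.8  32. ]]
rack [[ 658.4  -33.4   40. ]
 [ 572.3   -6.4   40. ]
 [ 498.7 -237.5   40. ]] 90.3043421552064 242.51434596943307
rack yaw -0.30835706617908787
fence [[ 730.4   33.2   36. ]
 [ 743.2 -144.9   36. ]
 [ 744.7 -153.    36. ]
 [ 745.9 -194.8   36. ]]
0.07142547606069774
roller [[ 615.1 -215.8   34. ]] catch housing [[ 633.7 -249.2   36. ]
 [ 634.7 -286.    36. ]
 [ 603.3 -285.3   36. ]
 [ 602.4 -248.8   36. ]] buffer [[ 707.7 -154.3   36. ]
 [ 708.5 -185.3   36. ]]
rack pose (np.float64(-0.30763424181132354), array([631.1,  29.7]), array([[-1.2, -0.9],
       [-1.3, -1.5],
       [ 0.2, -2.4],
       [ 2.3,  4.8]]))
dock pose (np.float64(0.10493589448482792), array([642.5,  85.3]), array([[ 4.1,  0.2],
       [-2.8, -0.5],
       [-0.4, -2.7],
       [-1. , -2.1],
       [ 3.5,  1.1],
       [-3.5,  4. ]]))
box [[ 748.3  142.7   50. ]
 [ 785.3 -202.1   50. ]] 0.10694799232691578
0.07938210058464591
0.08281175731239532
beaker [[455.3 397.    0. ]]
flask [[ 642.2 -426.4    0. ]]
reag [[ 493.4 -437.4    0. ]]
jar [[572.  177.6   0. ]]
spat [[404.3 156.7   0. ]]
```

Run:
```python
from h import *
from scipy.spatial.transform import Rotation as Ro
np.set_printoptions(precision=3,suppress=True,linewidth=150)
def T(l,z): return ray("top",np.array(l)/4.7-0.39+[200,110],z)
c=T([(322,295),(626,396),(304,344),(609,446)],48);print(c)
for i in(0,2):
    d=c[i+1]-c[i];print(np.arctan2(d[0],-d[1]),np.linalg.norm(d))
print("cap mean",c.mean(0))
# side-view check: knob, pocket
def S(l,z): return ray("side",np.array(l)/5-0.4+[180,110],z)
print("knob side",S([(236,390)],32)); print("pocket side outer", S([(85,448),(155,466),(118,382),(238,420)],36))
print("rack side",S([(268,312),(367,387),(715,232)],40))
s=readout.state();R=Ro.from_euler('xyz',s['ee_rot'],degrees=True).as_matrix();print(R)
y=R[:,1];th=-0.312;t=np.array([np.cos(th),np.sin(th)])
for sg in(1,-1):
    a=np.arctan2(sg*t[1],sg*t[0])-np.arctan2(y[1],y[0]);print("turn",(a+np.pi)%(2*np.pi)-np.pi)
```

```text
[[ 619.036  -45.56    48.   ]
 [ 561.755 -228.344   48.   ]
 [ 588.525  -35.369   48.   ]
 [ 531.226 -217.869   48.   ]]
-0.3036887187432662 191.54919961323773
-0.3042242184497207 191.28282775517005
cap mean [ 575.136 -131.786   48.   ]
knob side [[630.391  26.292  32.   ]]
pocket side outer [[658.921 111.86   36.   ]
 [621.827 102.149  36.   ]
 [680.49   60.944  36.   ]
 [611.115  49.229  36.   ]]
rack side [[ 651.903  -29.442   40.   ]
 [ 571.215   -7.325   40.   ]
 [ 495.644 -238.66    40.   ]]
[[-0.001  0.402 -0.916]
 [ 0.001 -0.916 -0.402]
 [-1.    -0.002 -0.   ]]
turn 0.8449691683713425
turn -2.2966234852184506
```

```bash
python3 -m creep '[{"translation":[2.5,1.9,0],"delta_rot":[0,0,0.07]},{"translation":[2.5,1.9,0],"delta_rot":[0,0,0.07]},{"translation":[2.5,1.9,0],"delta_rot":[0,0,0.07]},{"translation":[2.5,1.9,0],"delta_rot":[0,0,0.07]},{"translation":[2.5,1.9,0],"delta_rot":[0,0,0.07]}]' -0.47 20; python3 -m creep '[{"translation":[2.5,1.9,0],"delta_rot":[0,0,0.07]},{"translation":[2.5,1.9,0],"delta_rot":[0,0,0.07]},{"translation":[2.5,1.9,0],"delta_rot":[0,0,0.07]},{"translation":[2.5,1.9,0],"delta_rot":[0,0,0.07]},{"translation":[2.5,1.9,0],"delta_rot":[0,0,0.07]}]'
```

```text
time_s: 0.52
ee_pos: [357.0, -430.3, 227.6]
ee_rot: [-96.3, 90.0, 127.6]
force: [-0.3, -0.1, -0.6]
gripper_width: 60.9
time_s: 0.93
ee_pos: [482.1, -335.2, 227.6]
ee_rot: [-96.6, 90.0, 147.4]
force: [0.3, -0.9, 0.7]
gripper_width: 27.5
```

```bash
python3 -m creep '[{"translation":[2.2,1.9,-2.5],"delta_rot":[0,0,0.072]},{"translation":[2.2,1.9,-3],"delta_rot":[0,0,0.072]},{"translation":[0,0,-4],"delta_rot":[0,0,0]},{"translation":[0,0,-3],"delta_rot":[0,0,0]},{"translation":[0,0,0],"delta_rot":[0,0,0]}]'
python3 - <<'E'
from h import *
from scipy.spatial.transform import Rotation as Ro
s=readout.state();R=Ro.from_euler('xyz',s['ee_rot'],degrees=True).as_matrix();print(s['ee_pos'],R[:,1],s['force'])
p,d=grab("top",1);crop(p,200,90,420,255,3.6,"t1");p,d=grab("side",1);crop(p,180,60,420,240,3.3,"s1")
E
```

```text
time_s: 1.35
ee_pos: [521.3, -295.4, 96.2]
ee_rot: [-102.4, 89.2, 149.7]
force: [-0.5, 0.0, -0.3]
gripper_width: 24.2
[ 521.34587795 -295.41032207   96.18941957] [ 0.95174605 -0.30656752 -0.01399323] [-0.46332565  0.03877717 -0.33026554]
```

View pics/t1.png

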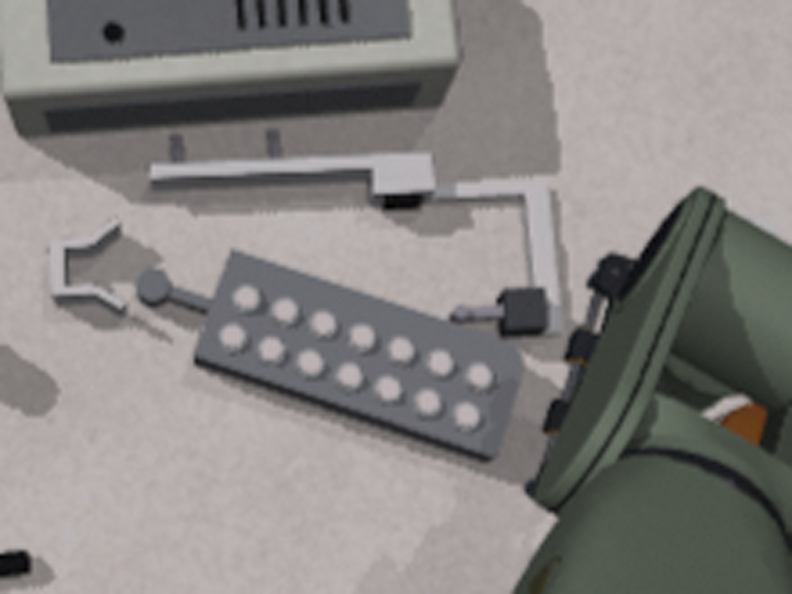

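View pics/s1.png

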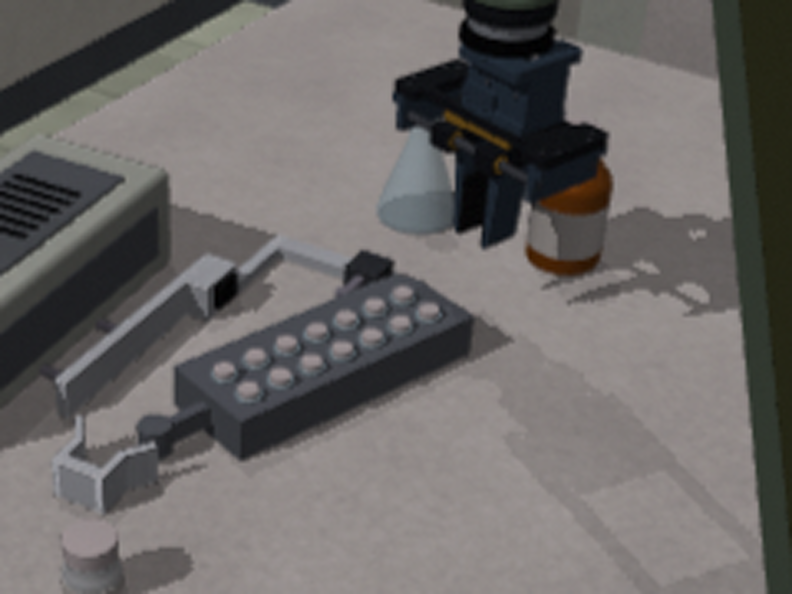

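```bash
python3 -m creep '[{"translation":[0.1,0,-2.5],"delta_rot":[0,0,0]},{"translation":[0.1,0,-2.5],"delta_rot":[0,0,0]},{"translation":[0,0,-1.7],"delta_rot":[0,0,0]},{"translation":[0,0,0],"delta_rot":[0,0,0]},{"translation":[0,0,0],"delta_rot":[0,0,0]}]'
python3 - <<'E'
from h import *
s=readout.state();print(s['ee_pos'],s['force'])
p,d=grab("side",2);crop(p,220,80,420,230,3.9,"s2")
E
```

```text
time_s: 1.87
ee_pos: [528.0, -299.5, 37.9]
ee_rot: [78.2, 89.8, -29.8]
force: [0.2, -0.7, 0.4]
gripper_width: 24.1
[ 528.04930937 -299.5377989    37.87408944] [ 0.22949131 -0.72546547  0.43608406]
```

View pics/s2.png

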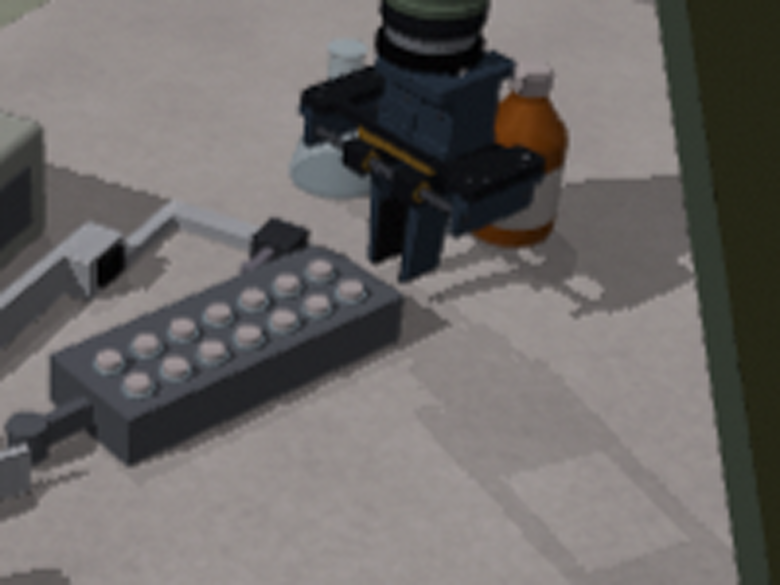

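```bash
python3 -m creep '[{"translation":[0.1,0.4,-0.8],"delta_rot":[0,0,0]},{"translation":[0.15,0.45,-0.2],"delta_rot":[0,0,0]},{"translation":[0.15,0.45,0],"delta_rot":[0,0,0]},{"translation":[0.1,0.3,0],"delta_rot":[0,0,0]},{"translation":[0.03,0.1,0],"delta_rot":[0,0,0]}]';python3 -m creep '[{"translation":[0.03,0.1,0],"delta_rot":[0,0,0]},{"translation":[0.03,0.1,0],"delta_rot":[0,0,0]},{"translation":[0.03,0.1,0],"delta_rot":[0,0,0]},{"translation":[0.03,0.1,0],"delta_rot":[0,0,0]},{"translation":[0.03,0.1,0],"delta_rot":[0,0,0]}]'
```

```text
time_s: 2.33
ee_pos: [532.9, -280.8, 26.4]
ee_rot: [93.0, 90.0, -14.9]
force: [0.6, 0.2, -0.9]
gripper_width: 24.0
time_s: 2.75
ee_pos: [534.0, -276.5, 26.1]
ee_rot: [82.8, 90.0, -25.1]
force: [0.0, 0.4, -0.2]
gripper_width: 24.0
```

```bash
python3 -m creep '[{"translation":[0.03,0.1,0],"delta_rot":[0,0,0]},{"translation":[0.03,0.1,0],"delta_rot":[0,0,0]},{"translation":[0.03,0.1,0],"delta_rot":[0,0,0]},{"translation":[0.03,0.1,0],"delta_rot":[0,0,0]},{"translation":[0.03,0.1,0],"delta_rot":[0,0,0]}]';python3 -m creep '[{"translation":[0.03,0.1,0],"delta_rot":[0,0,0]},{"translation":[0.03,0.1,0],"delta_rot":[0,0,0]},{"translation":[0.03,0.1,0],"delta_rot":[0,0,0]},{"translation":[0.03,0.1,0],"delta_rot":[0,0,0]},{"translation":[0.03,0.1,0],"delta_rot":[0,0,0]}]'
```

```text
time_s: 3.17
ee_pos: [535.3, -272.0, 26.1]
ee_rot: [7.4, 89.9, -100.5]
force: [-1.1, -2.1, -0.3]
gripper_width: 24.4
time_s: 3.58
ee_pos: [537.0, -266.5, 26.1]
ee_rot: [75.8, 90.0, -32.1]
force: [0.6, -1.6, -0.2]
gripper_width: 24.1
```

```bash
python3 -m creep '[{"translation":[0.03,0.15,0],"delta_rot":[0,0,0]},{"translation":[0.03,0.15,0],"delta_rot":[0,0,0]},{"translation":[0.03,0.15,0],"delta_rot":[0,0,0]},{"translation":[0.03,0.15,0],"delta_rot":[0,0,0]},{"translation":[0.03,0.15,0],"delta_rot":[0,0,0]}]';python3 -m creep '[{"translation":[0.03,0.15,0],"delta_rot":[0,0,0]},{"translation":[0.03,0.15,0],"delta_rot":[0,0,0]},{"translation":[0.03,0.15,0],"delta_rot":[0,0,0]},{"translation":[0.03,0.15,0],"delta_rot":[0,0,0]},{"translation":[0.03,0.15,0],"delta_rot":[0,0,0]}]'; python3 -m creep '[{"translation":[0.03,0.15,0],"delta_rot":[0,0,0]},{"translation":[0.03,0.15,0],"delta_rot":[0,0,0]},{"translation":[0.03,0.15,0],"delta_rot":[0,0,0]},{"translation":[0.03,0.15,0],"delta_rot":[0,0,0]},{"translation":[0.03,0.15,0],"delta_rot":[0,0,0]}]'
python3 - <<'E'
from h import *
p,d=grab("top",3);crop(p,200,110,370,225,4.7,"t3")
E
```

```text
time_s: 4.0
ee_pos: [538.5, -258.8, 26.0]
ee_rot: [116.5, 90.0, 8.6]
force: [-0.4, -2.7, -1.8]
gripper_width: 24.0
time_s: 4.42
ee_pos: [540.0, -251.4, 26.1]
ee_rot: [91.9, 90.0, -16.0]
force: [-0.8, -2.3, -0.7]
gripper_width: 24.3
time_s: 4.83
ee_pos: [541.5, -243.9, 26.1]
ee_rot: [96.5, 90.0, -11.4]
force: [0.0, -2.4, 0.2]
gripper_width: 24.2
```

View pics/t3.png

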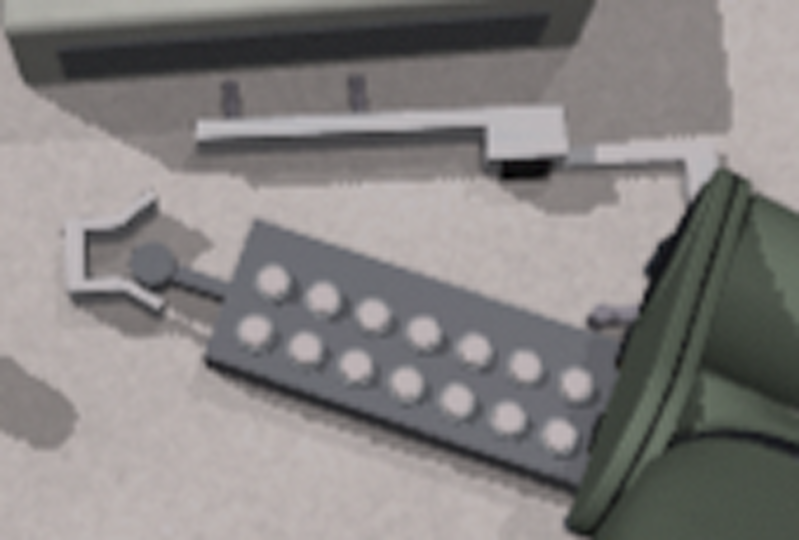

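```bash
python3 -m creep '[{"translation":[0.02,0.15,0],"delta_rot":[0,0,0]},{"translation":[0.02,0.15,0],"delta_rot":[0,0,0]},{"translation":[0.02,0.15,0],"delta_rot":[0,0,0]},{"translation":[0.02,0.15,0],"delta_rot":[0,0,0]},{"translation":[0.02,0.15,0],"delta_rot":[0,0,0]}]';python3 -m creep '[{"translation":[0.02,0.15,0],"delta_rot":[0,0,0]},{"translation":[0.02,0.15,0],"delta_rot":[0,0,0]},{"translation":[0.02,0.15,0],"delta_rot":[0,0,0]},{"translation":[0.02,0.15,0],"delta_rot":[0,0,0]},{"translation":[0.02,0.15,0],"delta_rot":[0,0,0]}]';  python3 - <<'E'
from h import *
p,d=grab("top",4);crop(p,200,110,370,225,4.7,"t4")
p,d=grab("side",4);crop(p,180,110,340,230,5,"s4")
E
```

```text
time_s: 5.3
ee_pos: [542.5, -236.4, 26.0]
ee_rot: [91.6, 90.0, -16.3]
force: [-0.6, -3.1, -1.5]
gripper_width: 24.0
time_s: 5.72
ee_pos: [543.4, -228.9, 26.0]
ee_rot: [116.5, 90.0, 8.5]
force: [-0.4, -2.0, -0.6]
gripper_width: 23.9
```

View pics/t4.png

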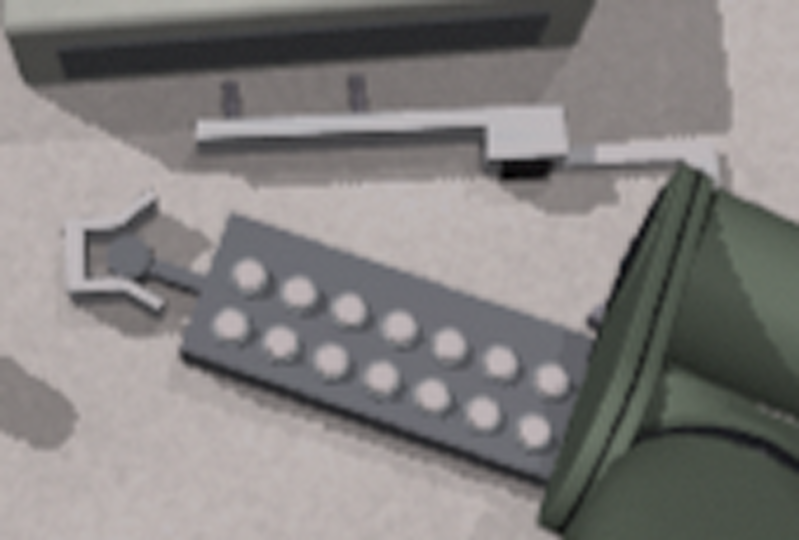

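View pics/s4.png

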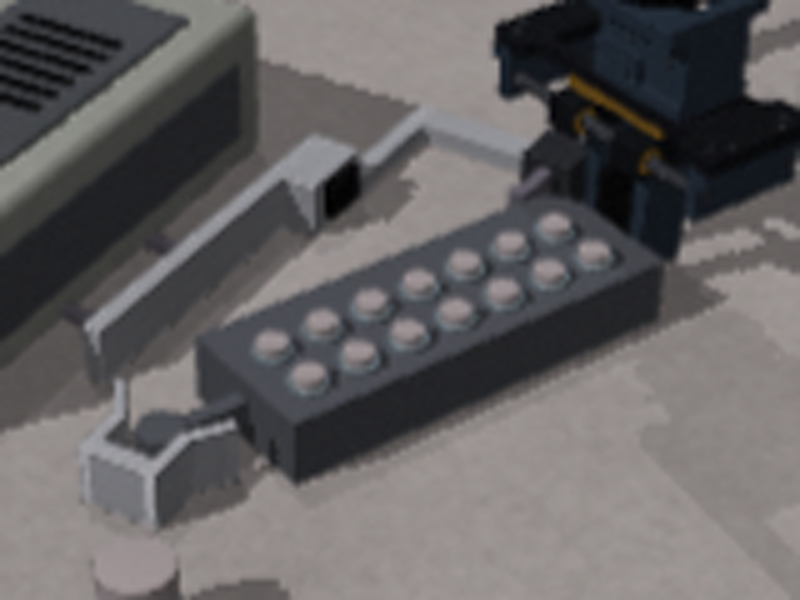

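```bash
python3 -m creep '[{"translation":[0.0,0.12,0],"delta_rot":[0,0,0]},{"translation":[0.0,0.12,0],"delta_rot":[0,0,0]},{"translation":[0.0,0.12,0],"delta_rot":[0,0,0]},{"translation":[0,0.12,0],"delta_rot":[0,0,0]},{"translation":[0,0.12,0],"delta_rot":[0,0,0]}]';python3 -m creep '[{"translation":[0,0.1,0],"delta_rot":[0,0,0]},{"translation":[0,0.1,0],"delta_rot":[0,0,0]},{"translation":[0,0.05,0],"delta_rot":[0,0,0]}]'
```

```text
time_s: 6.23
ee_pos: [543.4, -223.0, 26.0]
ee_rot: [82.8, 90.0, -25.2]
force: [-0.3, -3.1, -1.0]
gripper_width: 24.4
time_s: 6.48
ee_pos: [543.5, -220.4, 26.1]
ee_rot: [114.0, 90.0, 6.1]
force: [-0.1, -1.8, -0.7]
gripper_width: 24.4
```

```bash
python3 -m creep '[{"translation":[0,0.05,0],"delta_rot":[0,0,0]},{"translation":[0,0.05,0],"delta_rot":[0,0,0]},{"translation":[0,0.05,0],"delta_rot":[0,0,0]}]';python3 -m creep '[{"translation":[0,0.05,0],"delta_rot":[0,0,0]},{"translation":[0,0.05,0],"delta_rot":[0,0,0]},{"translation":[0,0.05,0],"delta_rot":[0,0,0]}]'
```

```text
time_s: 6.73
ee_pos: [543.4, -219.0, 26.1]
ee_rot: [80.8, 90.0, -27.1]
force: [-0.3, -2.5, 0.2]
gripper_width: 24.3
time_s: 6.98
ee_pos: [543.4, -217.5, 26.1]
ee_rot: [85.5, 90.0, -22.5]
force: [-1.4, -2.7, -1.1]
gripper_width: 24.2
```

Run:
```python
from h import *
p,d=grab("top",5);crop(p,200,110,370,225,4.7,"t5")
```

```text
(no output)
```

View pics/t5.png

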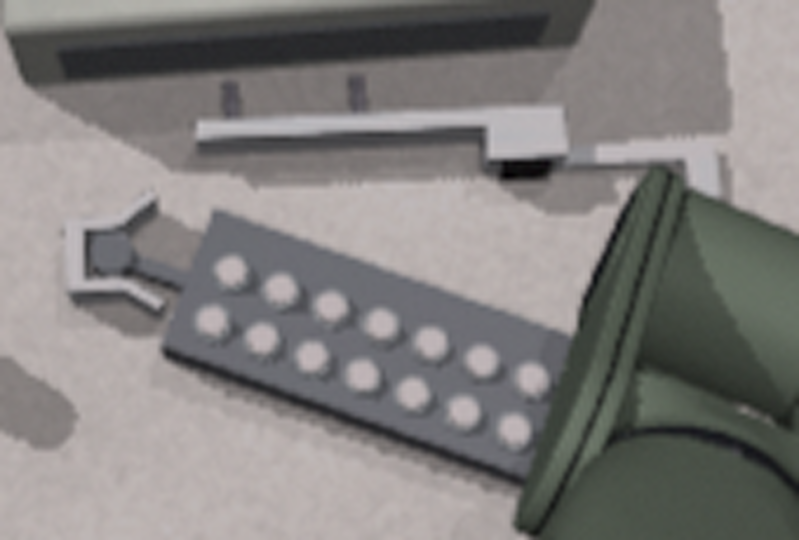

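```bash
python3 -m creep '[{"translation":[0,0.05,0],"delta_rot":[0,0,0]},{"translation":[0,0.05,0],"delta_rot":[0,0,0]}]';python3 -m creep '[{"translation":[0,0.05,0],"delta_rot":[0,0,0]},{"translation":[0,0.05,0],"delta_rot":[0,0,0]}]'
```

```text
time_s: 7.2
ee_pos: [543.5, -216.5, 26.0]
ee_rot: [83.8, 90.0, -24.1]
force: [0.5, -1.3, -1.5]
gripper_width: 24.5
time_s: 7.37
ee_pos: [543.5, -215.5, 26.1]
ee_rot: [70.9, 90.0, -37.1]
force: [0.7, -2.0, 0.3]
gripper_width: 24.4
```

```bash
python3 -m creep '[{"translation":[0,0.05,0],"delta_rot":[0,0,0]},{"translation":[0,0.05,0],"delta_rot":[0,0,0]}]';python3 -m creep '[{"translation":[0,0.05,0],"delta_rot":[0,0,0]}]'
```

```text
time_s: 7.53
ee_pos: [543.4, -215.1, 26.1]
ee_rot: [23.9, 89.9, -84.0]
force: [-1.1, -6.6, -2.1]
gripper_width: 24.3
time_s: 7.62
ee_pos: [543.4, -215.1, 26.1]
ee_rot: [22.8, 89.9, -85.1]
force: [-2.2, -8.0, -2.8]
gripper_width: 24.4
```

```bash
python3 -m creep '[{"translation":[0,0,0],"delta_rot":[0,0,0]},{"translation":[0,0,0],"delta_rot":[0,0,0]},{"translation":[0,0,0],"delta_rot":[0,0,0]},{"translation":[0,0,0],"delta_rot":[0,0,0]}]'
python3 - <<'E'
from h import *
p,d=grab("top",6);crop(p,205,130,275,185,10,"t6")
p,d=grab("side",6);crop(p,185,160,255,215,10,"s6")
E
```

```text
time_s: 7.95
ee_pos: [543.4, -215.1, 26.1]
ee_rot: [24.3, 89.9, -83.6]
force: [-0.7, -6.8, -1.2]
gripper_width: 24.0
```

View pics/t6.png

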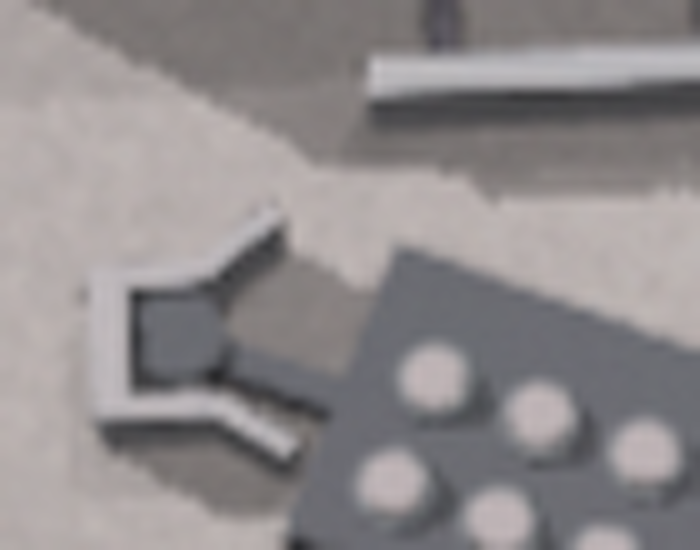

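View pics/s6.png

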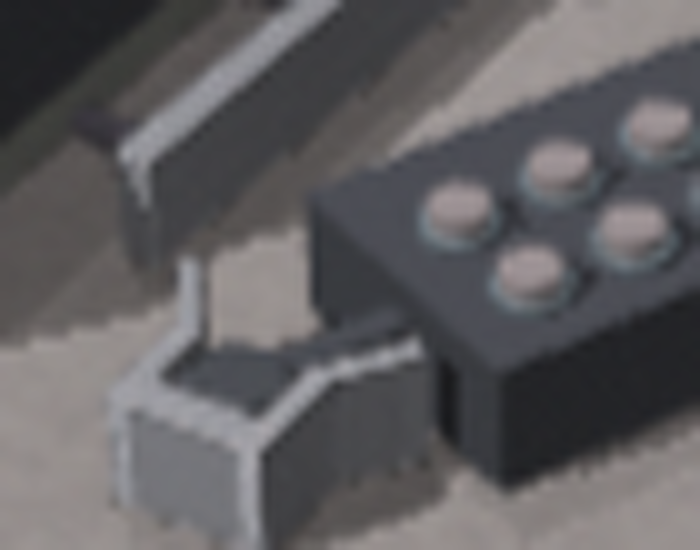

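```bash
python3 -m creep '[{"translation":[-0.3,-0.9,0],"delta_rot":[0,0,0]},{"translation":[-0.3,-1.0,1],"delta_rot":[0,0,0]},{"translation":[0,0,3],"delta_rot":[0,0,0]},{"translation":[0,0,3],"delta_rot":[0,0,0]},{"translation":[-1,1,0],"delta_rot":[0,0,0]}]' -1 20; python3 -m creep '[{"translation":[-1.5,2.4,0],"delta_rot":[0,0,0]},{"translation":[-1.5,2.4,0],"delta_rot":[0,0,0]},{"translation":[-1.5,2.4,0],"delta_rot":[0,0,0]},{"translation":[-0.6,1.7,0],"delta_rot":[0,0,0]},{"translation":[0,0,0],"delta_rot":[0,0,0]}]'
python3 - <<'E'
from h import *
from scipy.spatial.transform import Rotation as Ro
s=readout.state();R=Ro.from_euler('xyz',s['ee_rot'],degrees=True).as_matrix();print(s['ee_pos'],R[:,1],s['force'],s['gripper_width'])
p,d=grab("top",7);crop(p,200,110,370,225,4.7,"t7")
E
```

```text
time_s: 8.47
ee_pos: [532.5, -226.4, 102.6]
ee_rot: [86.2, 89.2, -21.8]
force: [1.5, -1.1, 0.3]
gripper_width: 0.6
time_s: 8.88
ee_pos: [474.2, -131.6, 96.8]
ee_rot: [-121.5, 89.9, 130.6]
force: [-0.0, 0.3, -0.5]
gripper_width: 0.7
[ 474.16067484 -131.63667773   96.78011718] [ 0.95186853 -0.30649877 -0.00219203] [-0.03375638  0.26392911 -0.46110703] 0.6685186694647587
```

View pics/t7.png

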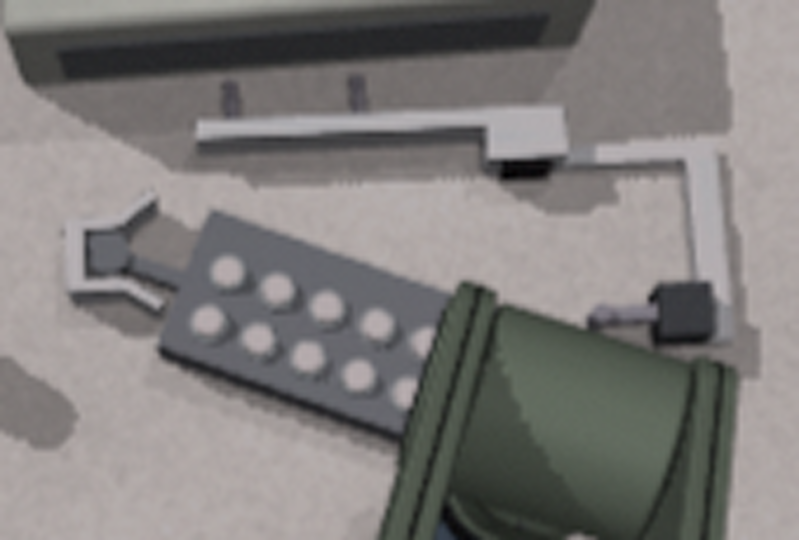

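```bash
python3 -m creep '[{"translation":[0,0,-3],"delta_rot":[0,0,0]},{"translation":[0,0,-3],"delta_rot":[0,0,0]},{"translation":[0.3,-0.1,-1],"delta_rot":[0,0,0]},{"translation":[0.6,-0.2,0],"delta_rot":[0,0,0]},{"translation":[0.6,-0.2,0],"delta_rot":[0,0,0]}]'; python3 -m creep '[{"translation":[0.2,-0.06,0],"delta_rot":[0,0,0]},{"translation":[0.1,-0.03,0],"delta_rot":[0,0,0]},{"translation":[0.1,-0.03,0],"delta_rot":[0,0,0]},{"translation":[0.1,-0.03,0],"delta_rot":[0,0,0]}]';  python3 - <<'E'
from h import *
p,d=grab("side",8);crop(p,180,90,380,240,4,"s8")
E
```

```text
time_s: 9.35
ee_pos: [492.8, -140.1, 26.3]
ee_rot: [93.4, 90.0, -14.6]
force: [0.0, 0.3, 0.3]
gripper_width: 0.4
time_s: 9.68
ee_pos: [496.9, -140.7, 26.9]
ee_rot: [91.4, 89.9, -16.5]
force: [0.8, 0.0, 0.0]
gripper_width: 0.8
```

View pics/s8.png

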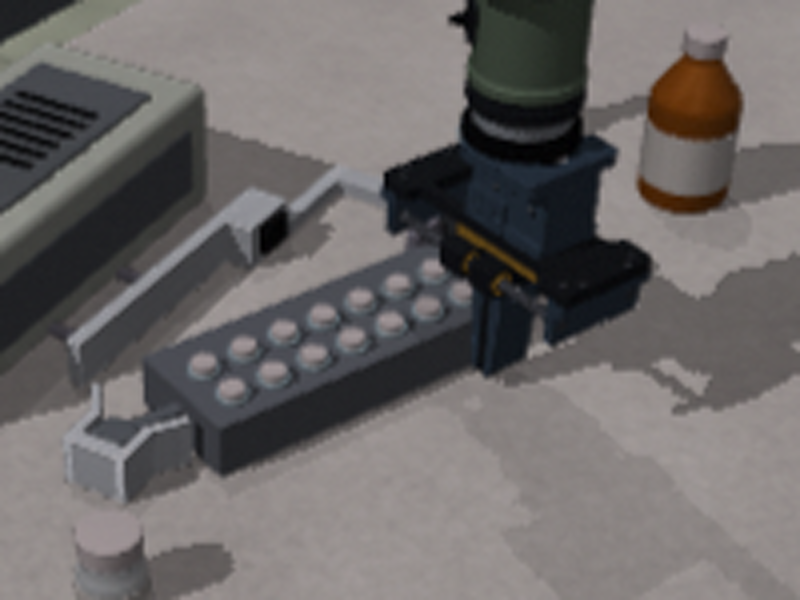

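```bash
python3 -m creep '[{"translation":[0.1,-0.03,0],"delta_rot":[0,0,0]},{"translation":[0.1,-0.03,0],"delta_rot":[0,0,0]},{"translation":[0.1,-0.03,0],"delta_rot":[0,0,0]},{"translation":[0.1,-0.03,0],"delta_rot":[0,0,0]},{"translation":[0.1,-0.03,0],"delta_rot":[0,0,0]}]'; python3 -m creep '[{"translation":[0.1,-0.03,0],"delta_rot":[0,0,0]},{"translation":[0.1,-0.03,0],"delta_rot":[0,0,0]},{"translation":[0.1,-0.03,0],"delta_rot":[0,0,0]}]'
```

```text
time_s: 10.15
ee_pos: [501.5, -142.0, 26.0]
ee_rot: [-76.2, 90.0, 175.9]
force: [0.1, -0.4, -0.7]
gripper_width: 0.4
time_s: 10.4
ee_pos: [504.5, -142.9, 26.0]
ee_rot: [116.0, 90.0, 8.1]
force: [0.1, -0.8, -0.3]
gripper_width: 0.5
```

```bash
python3 -m creep '[{"translation":[0.1,-0.03,0],"delta_rot":[0,0,0]},{"translation":[0.1,-0.03,0],"delta_rot":[0,0,0]},{"translation":[0.1,-0.03,0],"delta_rot":[0,0,0]}]'; python3 -m creep '[{"translation":[0.1,-0.03,0],"delta_rot":[0,0,0]},{"translation":[0.1,-0.03,0],"delta_rot":[0,0,0]},{"translation":[0.1,-0.03,0],"delta_rot":[0,0,0]}]'
```

```text
time_s: 10.65
ee_pos: [507.3, -143.8, 26.0]
ee_rot: [-86.0, 90.0, 166.1]
force: [-2.4, 0.0, 0.8]
gripper_width: 0.4
time_s: 10.9
ee_pos: [509.5, -144.7, 25.9]
ee_rot: [-75.4, 89.9, 176.7]
force: [-2.8, -0.9, 1.0]
gripper_width: 0.6
```

```bash
python3 -m creep '[{"translation":[0.14,-0.075,0],"delta_rot":[0,0,0.006]},{"translation":[0.14,-0.075,0],"delta_rot":[0,0,0.006]},{"translation":[0.14,-0.075,0],"delta_rot":[0,0,0.006]},{"translation":[0.14,-0.075,0],"delta_rot":[0,0,0.006]},{"translation":[0.14,-0.075,0],"delta_rot":[0,0,0.006]}]'; python3 -m creep '[{"translation":[0.14,-0.07,0],"delta_rot":[0,0,0.006]},{"translation":[0.14,-0.07,0],"delta_rot":[0,0,0.006]},{"translation":[0.14,-0.07,0],"delta_rot":[0,0,0.006]}]'
```

```text
time_s: 11.32
ee_pos: [517.7, -148.6, 26.0]
ee_rot: [86.3, 90.0, -19.9]
force: [-2.2, -1.3, 0.9]
gripper_width: 0.4
time_s: 11.57
ee_pos: [521.8, -150.7, 26.0]
ee_rot: [82.8, 90.0, -22.3]
force: [-2.0, -0.3, -0.9]
gripper_width: 0.4
```

```bash
python3 -m creep '[{"translation":[0.14,-0.065,0],"delta_rot":[0,0,0.006]},{"translation":[0.14,-0.065,0],"delta_rot":[0,0,0.006]},{"translation":[0.14,-0.065,0],"delta_rot":[0,0,0.006]},{"translation":[0.14,-0.065,0],"delta_rot":[0,0,0.006]}]'; python3 -m creep '[{"translation":[0.14,-0.065,0],"delta_rot":[0,0,0.006]},{"translation":[0.14,-0.065,0],"delta_rot":[0,0,0.006]},{"translation":[0.14,-0.06,0],"delta_rot":[0,0,0.006]},{"translation":[0.14,-0.06,0],"delta_rot":[0,0,0.006]}]';python3 - <<'E'
from h import *
p,d=grab("top",9);crop(p,200,110,370,225,4.7,"t9")
p,d=grab("side",9);crop(p,180,90,380,240,4,"s9")
E
```

```text
time_s: 11.9
ee_pos: [527.3, -153.3, 26.0]
ee_rot: [-39.5, 90.0, -143.3]
force: [-2.3, -0.7, 0.1]
gripper_width: 0.2
time_s: 12.23
ee_pos: [531.0, -155.1, 26.0]
ee_rot: [-95.2, 89.7, 162.4]
force: [-7.8, 0.0, 6.0]
gripper_width: 0.5
```

View pics/t9.png

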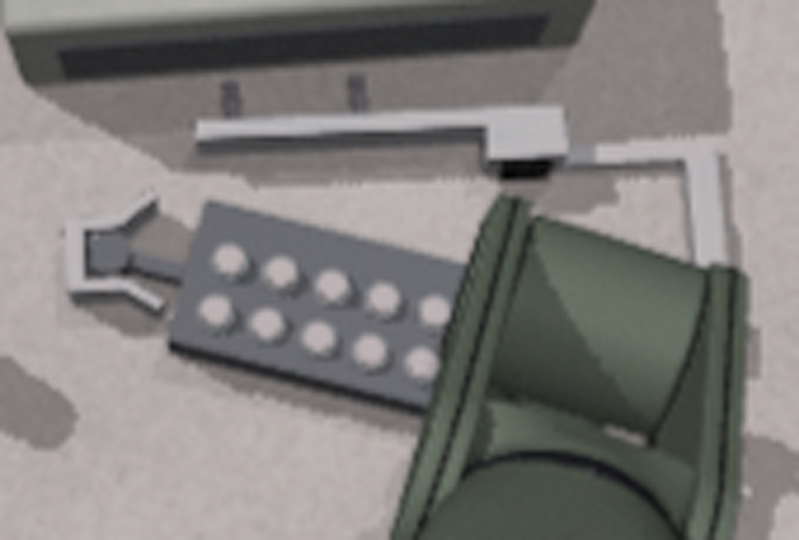

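View pics/s9.png

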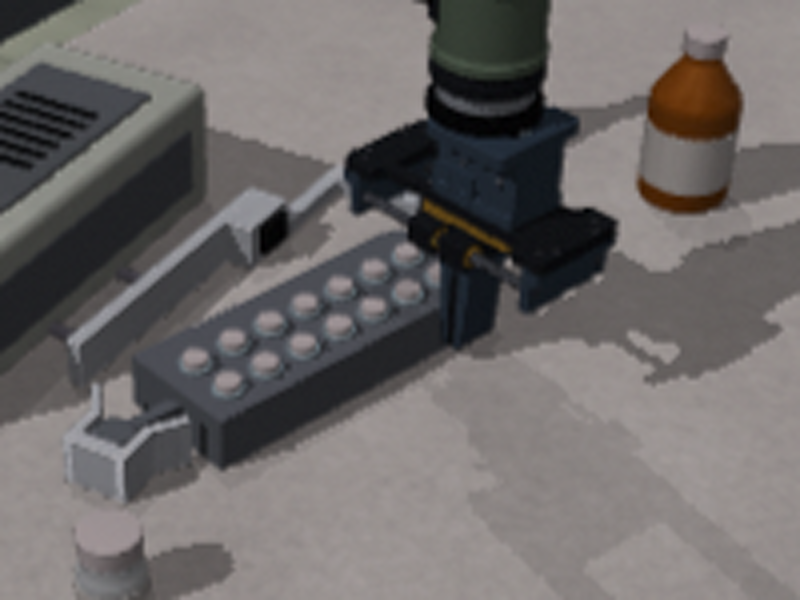

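```bash
python3 -m creep '[{"translation":[0.05,-0.02,0],"delta_rot":[0,0,0.002]},{"translation":[0,0,0],"delta_rot":[0,0,0]}]'; python3 -m creep '[{"translation":[0.05,-0.02,0],"delta_rot":[0,0,0.002]},{"translation":[0,0,0],"delta_rot":[0,0,0]}]'
```

```text
time_s: 12.5
ee_pos: [531.5, -155.3, 26.0]
ee_rot: [-94.5, 89.8, 163.2]
force: [-6.4, -0.0, 3.8]
gripper_width: 0.4
time_s: 12.67
ee_pos: [532.0, -155.6, 26.0]
ee_rot: [-94.1, 89.8, 163.7]
force: [-7.0, 0.6, 3.3]
gripper_width: 0.6
```

```bash
python3 -m creep '[{"translation":[0.07,-0.03,0],"delta_rot":[0,0,0.003]},{"translation":[0.07,-0.03,0],"delta_rot":[0,0,0.003]},{"translation":[0.07,-0.03,0],"delta_rot":[0,0,0.003]}]'; python3 -m creep '[{"translation":[0.07,-0.03,0],"delta_rot":[0,0,0.003]},{"translation":[0.07,-0.03,0],"delta_rot":[0,0,0.003]},{"translation":[0.07,-0.03,0],"delta_rot":[0,0,0.003]}]';python3 -m creep '[{"translation":[0.07,-0.025,0],"delta_rot":[0,0,0.003]},{"translation":[0.07,-0.025,0],"delta_rot":[0,0,0.003]},{"translation":[0.07,-0.025,0],"delta_rot":[0,0,0.003]}]'
```

```text
time_s: 12.92
ee_pos: [534.0, -156.5, 26.0]
ee_rot: [-93.2, 89.8, 165.1]
force: [-6.6, 0.3, 3.6]
gripper_width: 0.7
time_s: 13.17
ee_pos: [536.4, -157.6, 26.0]
ee_rot: [-91.6, 89.8, 167.2]
force: [-5.2, -0.6, 3.5]
gripper_width: 0.9
time_s: 13.42
ee_pos: [538.7, -158.6, 26.0]
ee_rot: [-85.7, 89.8, 173.7]
force: [-6.2, -1.5, 2.8]
gripper_width: 0.7
```

```bash
python3 -m creep '[{"translation":[0.1,-0.04,0],"delta_rot":[0,0,0.004]},{"translation":[0.1,-0.04,0],"delta_rot":[0,0,0.004]},{"translation":[0.1,-0.04,0],"delta_rot":[0,0,0.004]},{"translation":[0.1,-0.035,0],"delta_rot":[0,0,0.004]}]'; python3 -m creep '[{"translation":[0.1,-0.035,0],"delta_rot":[0,0,0.004]},{"translation":[0.1,-0.035,0],"delta_rot":[0,0,0.004]},{"translation":[0.1,-0.035,0],"delta_rot":[0,0,0.004]},{"translation":[0.1,-0.035,0],"delta_rot":[0,0,0.004]}]';python3 -m creep '[{"translation":[0.1,-0.035,0],"delta_rot":[0,0,0.004]},{"translation":[0.1,-0.035,0],"delta_rot":[0,0,0.004]},{"translation":[0.1,-0.03,0],"delta_rot":[0,0,0.004]},{"translation":[0.1,-0.03,0],"delta_rot":[0,0,0.004]}]'
```

```text
time_s: 13.75
ee_pos: [543.4, -160.5, 26.1]
ee_rot: [-69.1, 89.9, -168.8]
force: [-4.1, -2.4, 0.5]
gripper_width: 0.6
time_s: 14.08
ee_pos: [547.4, -161.9, 26.0]
ee_rot: [-68.5, 89.9, -167.3]
force: [-4.6, -2.6, 1.3]
gripper_width: 0.3
time_s: 14.42
ee_pos: [551.8, -163.1, 26.0]
ee_rot: [-75.7, 89.9, -173.6]
force: [-4.6, -2.3, -0.1]
gripper_width: 0.6
```

```bash
python3 -m creep '[{"translation":[0.1,-0.03,0],"delta_rot":[0,0,0.004]},{"translation":[0.1,-0.03,0],"delta_rot":[0,0,0.004]},{"translation":[0.1,-0.03,0],"delta_rot":[0,0,0.004]},{"translation":[0.1,-0.03,0],"delta_rot":[0,0,0.004]}]'; python3 -m creep '[{"translation":[0.1,-0.03,0],"delta_rot":[0,0,0.004]},{"translation":[0.1,-0.03,0],"delta_rot":[0,0,0.004]},{"translation":[0.1,-0.03,0],"delta_rot":[0,0,0.004]},{"translation":[0.1,-0.03,0],"delta_rot":[0,0,0.004]}]';python3 -m creep '[{"translation":[0.1,-0.025,0],"delta_rot":[0,0,0.004]},{"translation":[0.1,-0.025,0],"delta_rot":[0,0,0.004]},{"translation":[0.1,-0.025,0],"delta_rot":[0,0,0.004]},{"translation":[0.1,-0.025,0],"delta_rot":[0,0,0.004]}]'
python3 - <<'E'
from h import *
p,d=grab("top",10);crop(p,200,110,370,225,4.7,"t10")
p,d=grab("side",10);crop(p,180,90,380,240,4,"s10")
E
```

```text
time_s: 14.75
ee_pos: [556.2, -164.1, 26.0]
ee_rot: [153.6, 90.0, 56.7]
force: [-2.7, -1.5, 0.2]
gripper_width: 0.3
time_s: 15.08
ee_pos: [560.3, -165.3, 26.0]
ee_rot: [75.7, 90.0, -20.4]
force: [-2.8, -2.1, -0.4]
gripper_width: 0.4
time_s: 15.42
ee_pos: [564.2, -166.3, 26.1]
ee_rot: [18.7, 90.0, -76.5]
force: [-3.8, -2.1, -0.3]
gripper_width: 0.1
```

View pics/t10.png

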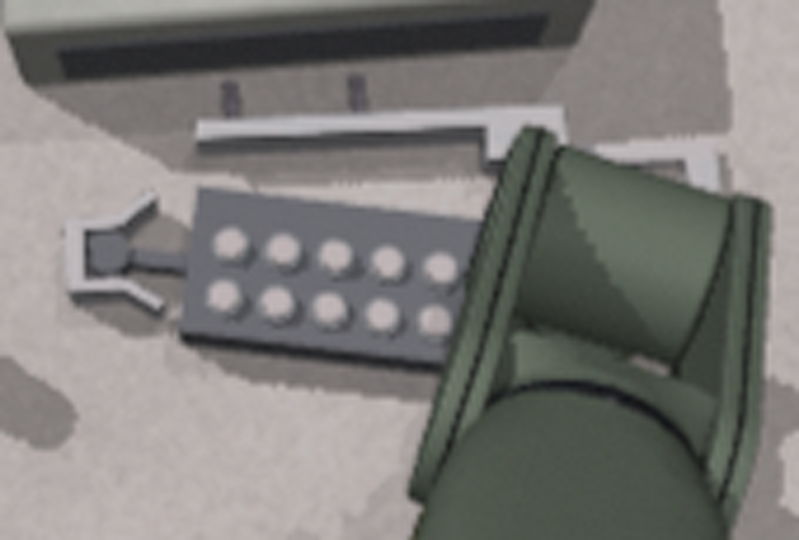

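View pics/s10.png

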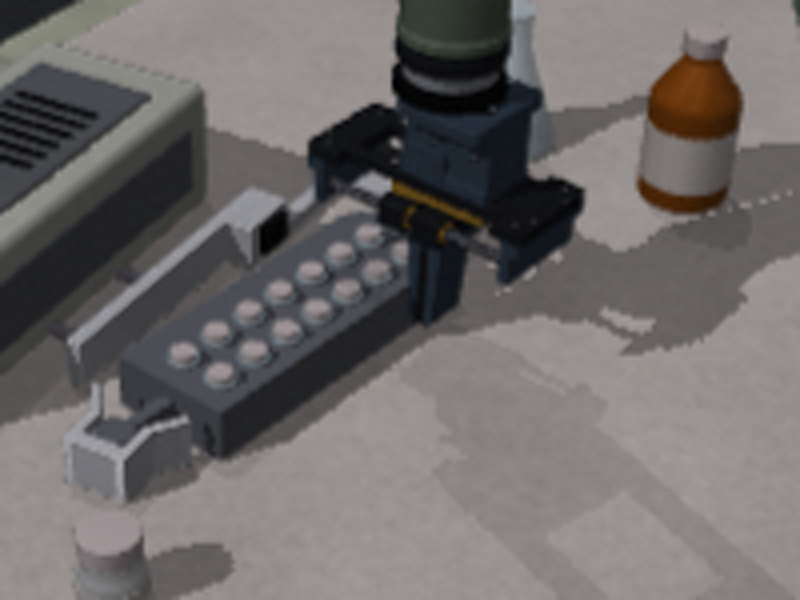

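```bash
python3 -m creep '[{"translation":[0.1,-0.025,0],"delta_rot":[0,0,0.004]},{"translation":[0.1,-0.025,0],"delta_rot":[0,0,0.004]},{"translation":[0.1,-0.025,0],"delta_rot":[0,0,0.004]},{"translation":[0.1,-0.025,0],"delta_rot":[0,0,0.004]},{"translation":[0.1,-0.025,0],"delta_rot":[0,0,0.004]}]'; python3 -m creep '[{"translation":[0.1,-0.025,0],"delta_rot":[0,0,0.004]},{"translation":[0.1,-0.025,0],"delta_rot":[0,0,0.004]},{"translation":[0.1,-0.02,0],"delta_rot":[0,0,0.004]},{"translation":[0.1,-0.02,0],"delta_rot":[0,0,0.004]},{"translation":[0.1,-0.02,0],"delta_rot":[0,0,0.004]}]';python3 -m creep '[{"translation":[0.1,-0.02,0],"delta_rot":[0,0,0.004]},{"translation":[0.1,-0.02,0],"delta_rot":[0,0,0.004]},{"translation":[0.1,-0.02,0],"delta_rot":[0,0,0.004]},{"translation":[0.1,-0.02,0],"delta_rot":[0,0,0.004]}]'
```

```text
time_s: 15.93
ee_pos: [569.2, -167.7, 26.1]
ee_rot: [-6.4, 90.0, -100.4]
force: [-3.8, -2.6, 0.8]
gripper_width: 0.5
time_s: 16.35
ee_pos: [574.2, -168.9, 26.1]
ee_rot: [-12.9, 90.0, -105.7]
force: [-4.7, -2.7, 0.7]
gripper_width: 0.6
time_s: 16.68
ee_pos: [578.1, -169.7, 26.1]
ee_rot: [-20.7, 90.0, -112.6]
force: [-4.5, -3.6, 0.4]
gripper_width: 0.4
```

```bash
python3 -m creep '[{"translation":[0.08,-0.015,0],"delta_rot":[0,0,0.003]},{"translation":[0.08,-0.015,0],"delta_rot":[0,0,0.003]},{"translation":[0.08,-0.015,0],"delta_rot":[0,0,0.003]},{"translation":[0.08,-0.015,0],"delta_rot":[0,0,0.003]},{"translation":[0.08,-0.015,0],"delta_rot":[0,0,0.003]}]'; python3 -m creep '[{"translation":[0.08,-0.015,0],"delta_rot":[0,0,0.003]},{"translation":[0.08,-0.015,0],"delta_rot":[0,0,0.003]},{"translation":[0.08,-0.015,0],"delta_rot":[0,0,0.003]}]';  python3 -m creep '[{"translation":[0.08,-0.01,0],"delta_rot":[0,0,0.003]},{"translation":[0.08,-0.01,0],"delta_rot":[0,0,0.003]},{"translation":[0.08,-0.01,0],"delta_rot":[0,0,0.003]}]'
python3 - <<'E'
from h import *
p,d=grab("top",11);crop(p,200,110,370,225,4.7,"t11")
p,d=grab("side",11);crop(p,180,90,380,240,4,"s11")
E
```

```text
time_s: 17.1
ee_pos: [582.0, -170.5, 26.0]
ee_rot: [-30.6, 90.0, -121.6]
force: [-3.7, -2.9, 0.9]
gripper_width: 0.7
time_s: 17.35
ee_pos: [584.4, -171.1, 26.0]
ee_rot: [-32.0, 90.0, -122.5]
force: [-4.0, -3.5, 0.2]
gripper_width: 0.7
time_s: 17.6
ee_pos: [586.8, -171.3, 26.0]
ee_rot: [-37.6, 90.0, -127.6]
force: [-4.5, -4.0, 0.1]
gripper_width: 0.8
```

View pics/t11.png

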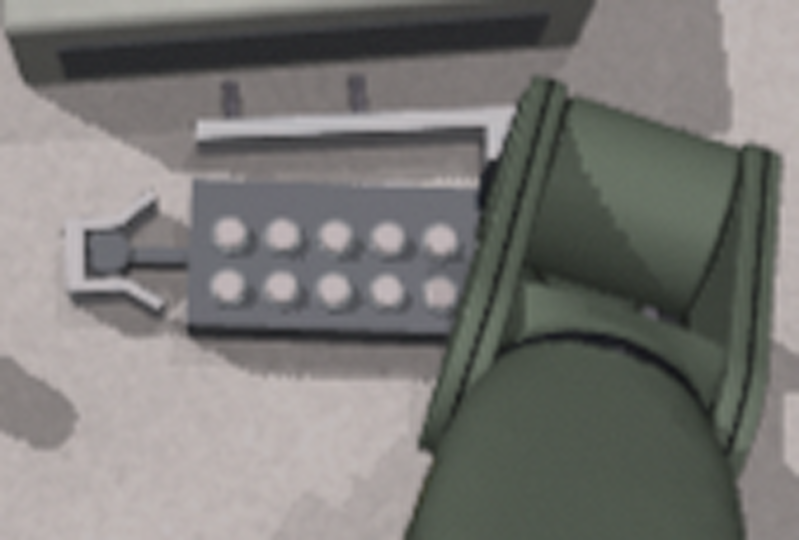

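View pics/s11.png

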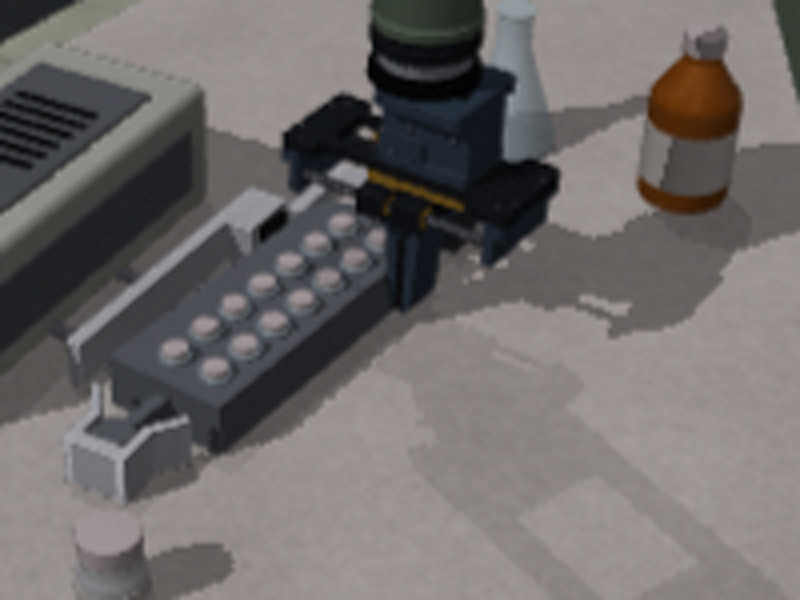

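```bash
python3 -m creep '[{"translation":[0.08,-0.02,0],"delta_rot":[0,0,0.003]},{"translation":[0.08,-0.02,0],"delta_rot":[0,0,0.003]},{"translation":[0.08,-0.02,0],"delta_rot":[0,0,0.003]}]'; python3 -m creep '[{"translation":[0.06,-0.015,0],"delta_rot":[0,0,0.002]},{"translation":[0.06,-0.015,0],"delta_rot":[0,0,0.002]},{"translation":[0.06,-0.01,0],"delta_rot":[0,0,0.002]}]';  python3 -m creep '[{"translation":[0.06,-0.01,0],"delta_rot":[0,0,0.002]},{"translation":[0.06,-0.01,0],"delta_rot":[0,0,0.002]},{"translation":[0.06,-0.01,0],"delta_rot":[0,0,0.002]}]'
```

```text
time_s: 17.95
ee_pos: [589.1, -171.7, 26.0]
ee_rot: [-73.9, 90.0, -163.4]
force: [-5.1, -3.8, 1.4]
gripper_width: 0.7
time_s: 18.2
ee_pos: [590.8, -172.1, 26.1]
ee_rot: [-81.3, 90.0, -170.5]
force: [-5.0, -2.7, 1.0]
gripper_width: 0.5
time_s: 18.45
ee_pos: [592.6, -172.5, 26.0]
ee_rot: [-75.2, 89.9, -164.0]
force: [-5.9, -3.3, 1.2]
gripper_width: 0.8
```

```bash
python3 -m creep '[{"translation":[0.06,-0.01,0],"delta_rot":[0,0,0.002]},{"translation":[0.06,-0.01,0],"delta_rot":[0,0,0.002]},{"translation":[0.06,-0.01,0],"delta_rot":[0,0,0.002]}]'; python3 -m creep '[{"translation":[0.06,-0.01,0],"delta_rot":[0,0,0.002]},{"translation":[0.06,-0.01,0],"delta_rot":[0,0,0.002]},{"translation":[0.06,-0.01,0],"delta_rot":[0,0,0.002]}]'
```

```text
time_s: 18.7
ee_pos: [594.3, -172.8, 26.0]
ee_rot: [-76.8, 89.9, -165.3]
force: [-4.6, -3.9, 1.2]
gripper_width: 0.5
time_s: 18.95
ee_pos: [596.0, -173.2, 26.0]
ee_rot: [-75.6, 89.9, -163.7]
force: [-5.8, -4.2, 0.5]
gripper_width: 0.6
```

```bash
python3 -m creep '[{"translation":[0.06,-0.01,0],"delta_rot":[0,0,0.002]},{"translation":[0.06,-0.01,0],"delta_rot":[0,0,0.002]},{"translation":[0.06,-0.01,0],"delta_rot":[0,0,0.002]}]'; python3 -m creep '[{"translation":[0.06,-0.01,0],"delta_rot":[0,0,0.002]},{"translation":[0.06,-0.01,0],"delta_rot":[0,0,0.002]}]'
python3 - <<'E'
from h import *
p,d=grab("top",12);crop(p,200,110,370,225,4.7,"t12")
p,d=grab("side",12);crop(p,220,120,330,200,7,"s12")
E
```

```text
time_s: 19.2
ee_pos: [597.8, -173.5, 26.0]
ee_rot: [-76.3, 89.9, -164.1]
force: [-5.6, -3.7, 1.4]
gripper_width: 0.4
time_s: 19.37
ee_pos: [598.9, -173.7, 26.0]
ee_rot: [-77.5, 89.9, -165.1]
force: [-6.1, -2.9, 1.0]
gripper_width: 0.2
```

View pics/t12.png

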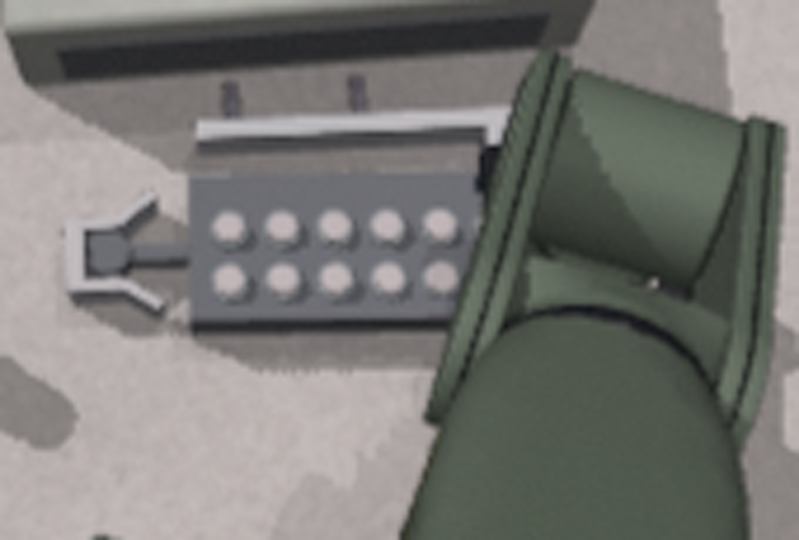

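View pics/s12.png

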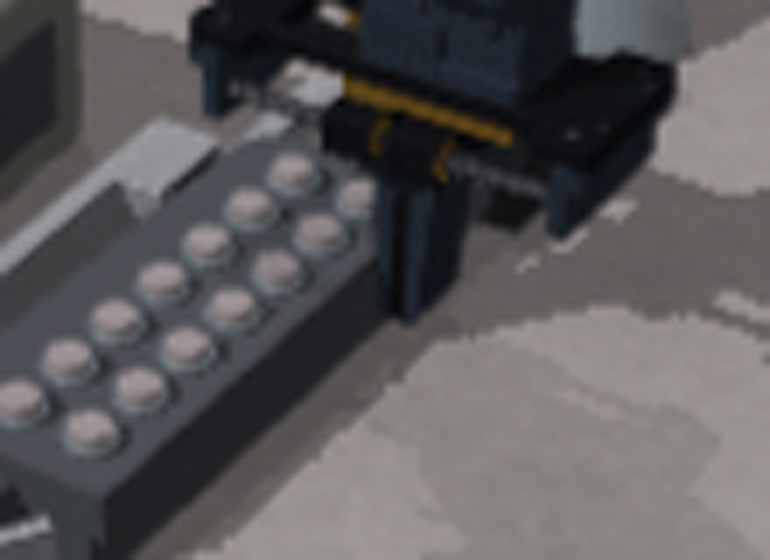

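```bash
for i in 1; do python3 -m creep '[{"translation":[0.06,-0.01,0],"delta_rot":[0,0,0.002]},{"translation":[0.06,-0.01,0],"delta_rot":[0,0,0.002]}]'; done;  python3 -m creep '[{"translation":[0.06,-0.01,0],"delta_rot":[0,0,0.002]},{"translation":[0.06,-0.01,0],"delta_rot":[0,0,0.002]}]'; python3 -m creep '[{"translation":[0.06,-0.01,0],"delta_rot":[0,0,0.002]},{"translation":[0.06,-0.01,0],"delta_rot":[0,0,0.002]}]'
```

```text
time_s: 19.63
ee_pos: [600.1, -173.9, 26.0]
ee_rot: [-75.5, 89.9, -162.8]
force: [-5.2, -3.5, 1.7]
gripper_width: 0.5
time_s: 19.8
ee_pos: [602.0, -174.1, 26.1]
ee_rot: [11.7, 90.0, -75.5]
force: [-3.7, -4.2, -0.4]
gripper_width: 0.2
time_s: 19.97
ee_pos: [603.1, -174.3, 26.0]
ee_rot: [-7.8, 90.0, -94.6]
force: [-3.4, -2.9, 0.2]
gripper_width: 0.3
```

```bash
python3 -m creep '[{"translation":[0.06,-0.01,0],"delta_rot":[0,0,0.002]},{"translation":[0.06,-0.01,0],"delta_rot":[0,0,0.002]}]';  python3 -m creep '[{"translation":[0.06,-0.01,0],"delta_rot":[0,0,0.002]},{"translation":[0.06,-0.01,0],"delta_rot":[0,0,0.002]}]'
```

```text
time_s: 20.13
ee_pos: [604.5, -174.5, 26.1]
ee_rot: [17.4, 90.0, -69.2]
force: [-4.3, -2.5, 0.3]
gripper_width: 0.5
time_s: 20.3
ee_pos: [605.9, -174.6, 26.1]
ee_rot: [63.4, 90.0, -23.0]
force: [-3.1, -2.0, -0.0]
gripper_width: 0.2
```

```bash
python3 -m creep '[{"translation":[0.06,-0.01,0],"delta_rot":[0,0,0.002]},{"translation":[0.06,-0.01,0],"delta_rot":[0,0,0.002]}]';  python3 -m creep '[{"translation":[0.06,-0.01,0],"delta_rot":[0,0,0.002]},{"translation":[0.06,-0.01,0],"delta_rot":[0,0,0.002]}]'
python3 - <<'E'
from h import *
p,d=grab("top",13);crop(p,200,110,370,225,4.7,"t13")
p,d=grab("side",13);crop(p,220,120,330,200,7,"s13")
E
```

```text
time_s: 20.47
ee_pos: [606.3, -174.6, 26.1]
ee_rot: [-95.2, 89.9, 178.6]
force: [-5.8, -2.9, 2.2]
gripper_width: 0.3
time_s: 20.63
ee_pos: [606.4, -174.6, 26.1]
ee_rot: [-101.3, 89.8, 172.8]
force: [-8.4, -3.3, 4.3]
gripper_width: 0.9
```

View pics/t13.png

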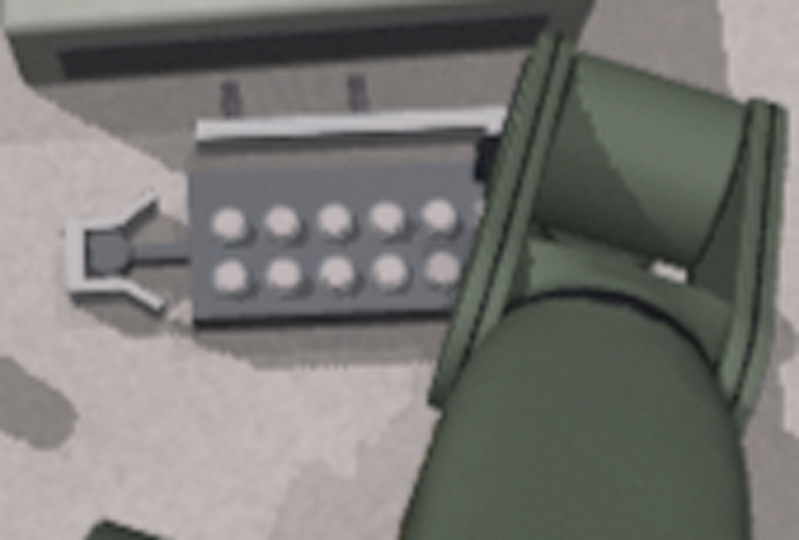

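View pics/s13.png

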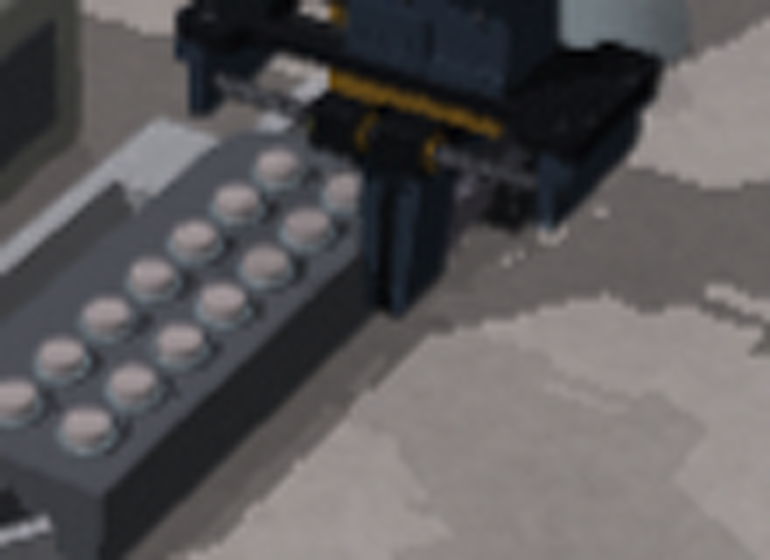

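```bash
python3 -m creep '[{"translation":[0.05,-0.01,0],"delta_rot":[0,0,0.001]},{"translation":[0,0,0],"delta_rot":[0,0,0]}]';  python3 -m creep '[{"translation":[0.05,-0.01,0],"delta_rot":[0,0,0.001]},{"translation":[0,0,0],"delta_rot":[0,0,0]}]'
```

```text
time_s: 20.9
ee_pos: [606.4, -174.6, 26.1]
ee_rot: [-102.8, 89.7, 171.3]
force: [-9.2, -2.6, 4.1]
gripper_width: 0.6
time_s: 21.07
ee_pos: [606.6, -174.7, 26.1]
ee_rot: [-103.2, 89.7, 170.9]
force: [-9.0, -2.7, 4.3]
gripper_width: 0.5
```

```bash
python3 -m creep '[{"translation":[0.05,-0.01,0],"delta_rot":[0,0,0.001]},{"translation":[0,0,0],"delta_rot":[0,0,0]}]';  python3 -m creep '[{"translation":[0.05,-0.01,0],"delta_rot":[0,0,0.001]},{"translation":[0,0,0],"delta_rot":[0,0,0]}]'
```

```text
time_s: 21.23
ee_pos: [606.9, -174.8, 26.1]
ee_rot: [-103.1, 89.7, 171.1]
force: [-10.0, -2.2, 5.7]
gripper_width: -0.1
time_s: 21.4
ee_pos: [607.2, -174.8, 26.1]
ee_rot: [-103.1, 89.7, 171.2]
force: [-9.7, -2.9, 5.2]
gripper_width: 0.0
```

```bash
python3 -m creep '[{"translation":[0.05,-0.01,0],"delta_rot":[0,0,0.001]},{"translation":[0,0,0],"delta_rot":[0,0,0]}]';  python3 -m creep '[{"translation":[0.05,-0.01,0],"delta_rot":[0,0,0.001]},{"translation":[0,0,0],"delta_rot":[0,0,0]}]';  python3 -m creep '[{"translation":[0.05,-0.01,0],"delta_rot":[0,0,0.001]},{"translation":[0,0,0],"delta_rot":[0,0,0]}]'
```

```text
time_s: 21.57
ee_pos: [607.5, -175.0, 26.1]
ee_rot: [-102.8, 89.6, 171.6]
force: [-10.8, -2.6, 5.7]
gripper_width: 0.3
time_s: 21.73
ee_pos: [607.7, -175.0, 26.1]
ee_rot: [-103.0, 89.6, 171.4]
force: [-11.2, -2.3, 5.4]
gripper_width: 0.4
time_s: 21.9
ee_pos: [608.1, -175.1, 26.1]
ee_rot: [-103.1, 89.6, 171.4]
force: [-12.0, -2.1, 5.9]
gripper_width: 0.6
```

```bash
python3 -m creep '[{"translation":[0.03,-0.01,0.08],"delta_rot":[0,0,0.001]},{"translation":[0,0,0],"delta_rot":[0,0,0]}]';  python3 -m creep '[{"translation":[0.05,-0.01,0],"delta_rot":[0,0,0.001]},{"translation":[0,0,0],"delta_rot":[0,0,0]}]'
```

```text
time_s: 22.07
ee_pos: [608.7, -175.2, 26.1]
ee_rot: [-104.1, 89.6, 170.4]
force: [-8.7, -2.2, 1.8]
gripper_width: 0.5
time_s: 22.23
ee_pos: [608.7, -175.2, 26.2]
ee_rot: [-104.5, 89.5, 170.0]
force: [-9.2, -3.0, 3.2]
gripper_width: 1.0
```

```bash
python3 -m creep '[{"translation":[0.05,-0.01,0.02],"delta_rot":[0,0,0.001]},{"translation":[0,0,0],"delta_rot":[0,0,0]}]';  python3 -m creep '[{"translation":[0.05,-0.01,0.02],"delta_rot":[0,0,0.001]},{"translation":[0,0,0],"delta_rot":[0,0,0]}]';  python3 -m creep '[{"translation":[0.05,-0.01,0.02],"delta_rot":[0,0,0.001]},{"translation":[0,0,0],"delta_rot":[0,0,0]}]'
```

```text
time_s: 22.4
ee_pos: [608.8, -175.2, 26.2]
ee_rot: [-104.9, 89.5, 169.7]
force: [-12.2, -1.8, 2.4]
gripper_width: 0.5
time_s: 22.57
ee_pos: [608.8, -175.2, 26.2]
ee_rot: [-105.0, 89.4, 169.7]
force: [-12.4, -3.5, 2.5]
gripper_width: 0.2
time_s: 22.73
ee_pos: [608.8, -175.3, 26.2]
ee_rot: [-105.2, 89.3, 169.5]
force: [-12.9, -2.7, 2.4]
gripper_width: 0.1
```

```bash
python3 -m creep '[{"translation":[-0.2,0.0,0],"delta_rot":[0,0,0]},{"translation":[-0.3,0,0],"delta_rot":[0,0,0]},{"translation":[-0.5,0.1,0],"delta_rot":[0,0,0]},{"translation":[-1.5,0.1,0],"delta_rot":[0,0,0]},{"translation":[-3,0.1,0],"delta_rot":[0,0,0]}]';  python3 -m creep '[{"translation":[-3,0,2],"delta_rot":[0,0,0]},{"translation":[-3,0,3],"delta_rot":[0,0,0]},{"translation":[-3,0,3],"delta_rot":[0,0,0]},{"translation":[-3,0,3],"delta_rot":[0,0,0]},{"translation":[-3,0,3],"delta_rot":[0,0,0]}]'
python3 - <<'E'
from h import *
p,d=grab("top",14);crop(p,200,110,370,225,4.7,"t14")
p,d=grab("side",14);crop(p,180,110,340,230,5,"s14")
E
```

```text
time_s: 23.15
ee_pos: [563.5, -173.1, 28.4]
ee_rot: [75.8, 89.4, -9.5]
force: [1.0, -0.8, 0.2]
gripper_width: 0.5
time_s: 23.57
ee_pos: [411.2, -172.6, 167.3]
ee_rot: [78.1, 89.7, -7.2]
force: [0.5, 0.4, 0.5]
gripper_width: 0.4
```

View pics/t14.png

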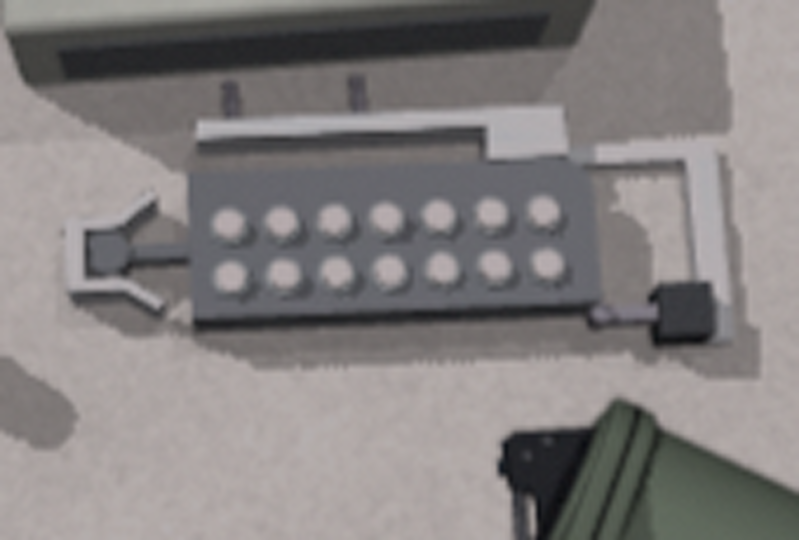

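View pics/s14.png

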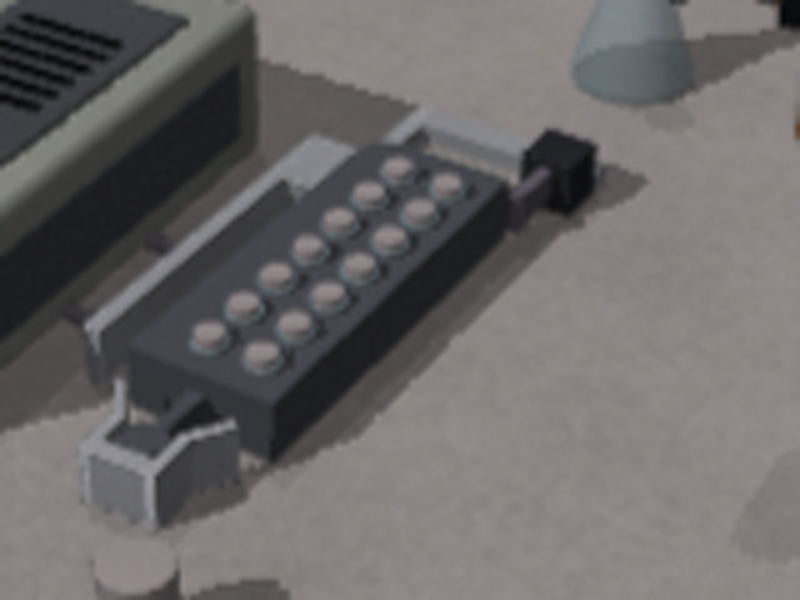

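Run:
```python
from h import *
p,d=grab("top",15);q,_=grab("side",15)
a=np.load("pics/top0_p.npy")
A=[cv2.resize(x[165:190,310:360,::-1],None,fx=12,fy=12,interpolation=cv2.INTER_CUBIC) for x in(a,p)]
cv2.imwrite("pics/cmp.png",np.vstack(A))
crop(q,265,130,310,165,15,"sz")
for v in range(174,180): print(v,a[v,322:340].mean(1).astype(int),p[v,322:340].mean(1).astype(int))
def T(l,z): return ray("top",np.array(l)/4.7-0.39+[200,110],z)
c=T([(229,221),(543,212),(230,274),(547,266)],48)
for i in(0,2):
    e=c[i+1]-c[i];print("rack yaw",np.arctan2(e[0],-e[1]))
f=T([(198,122),(485,110)],36);e=f[1]-f[0];print("fence",np.arctan2(e[0],-e[1]))
X=cloud("top",d);print("rack top z",np.median(X[150:177,245:320,2]), X[155:172,244,2].mean(), X[155:172,322,2].mean())
print(readout.state()['force'])
```

```text
174 [149 152 154 153 150 141 135 143 144 146 147 144 140 141 139 121  65  67] [ 75  71  63  64  70  90 108 116 118 125 124 123 122 122 120 106  73  77]
175 [150 152 155 149 131 114 116 119 122 127 128 126 122 122 120 114 105 100] [ 38  38  38  51  87 108 104 101 113 126 126 127 127 127 125 120 116 112]
176 [155 153 150 130 113 115 112 108  99 108 115 114 115 115 113 115 114 101] [ 47  47  44  63 109 126 120 105 110 118 127 126 126 126 128 127 127 111]
177 [151 152 133  82  85 105 106  96  82  86 103 102 103  99  99  98  98  87] [ 83  81  64  55  92 115 117 107  90  96 113 113 112 109 109 109 109  98]
178 [128 131 111  57  53  70  77  65  56  63  76  74  71  62  66  68  58  45] [110 107  86  42  60  79  86  72  61  69  79  80  76  65  68  69  60  48]
179 [95 97 95 74 64 60 65 70 69 73 81 82 82 81 84 86 50 19] [109 109 100  61  53  59  71  78  77  78  84  86  86  84  86  85  50  27]
rack yaw 0.05665940125702919
rack yaw 0.05261276829799429
fence 0.07142547606069774
rack top z 41.461866740375356 39.854578580867 39.98102505016462
[ 0.36253499  0.19895247 -0.71275187]
```

View pics/cmp.png

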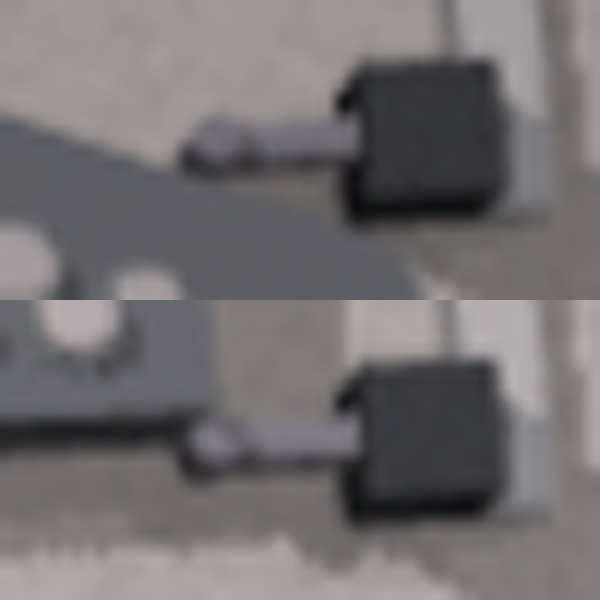

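View pics/sz.png

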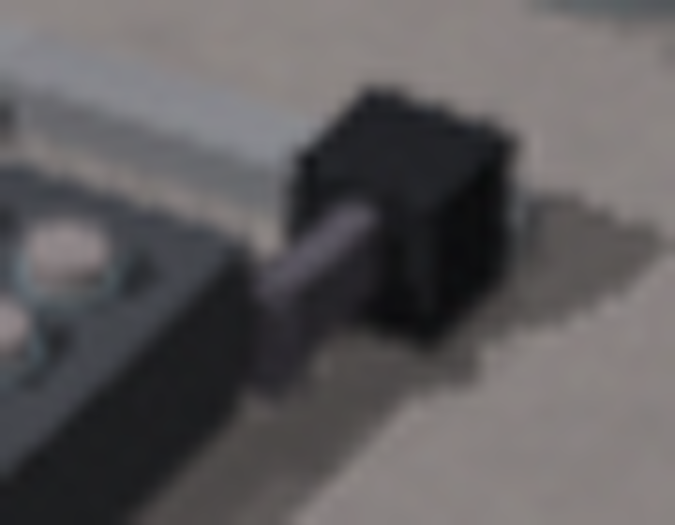

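Run:
```python
from h import *
a=np.load("pics/top6_p.npy");b=np.load("pics/top15_p.npy")
print(a[163,212:232].mean(1).astype(int));print(b[163,212:232].mean(1).astype(int))
from workcell import env
print(env.job_done())
```

```text
[170 171 185 187 187 162  63  89 107 109 109 109 108 109 108 108 121 129
 128 129]
[161 162 175 176 176 152  60  85 102 103 101 103 102 104 101  90  85 103
 104 104]
the job is handed in; nothing more can be done
None
```

The rack is docked and the job is handed in, at about 24 s of the 70 s allowed. `job_done` reports no verdict, so this rests on my own checks.

- **Seating:** I pushed the rack's far end with two fingertips at 2–4 N until the knob met the pocket's end face. It stopped at about 8.5 N. I held it there with the rack still open by about 0.4 rad.
- **Swing:** I then pushed the -x side near the far end with the closed fingers and swung the rack about the knob. It passed the catch at about 10 N and went on against the buffer. The highest force I read on the tool was about 13.5 N, below the 20 N limit.

Last checks, made after backing off:
- **Catch:** the roller appears at the same pixels as when it was fully out at the start, and it stands in front of the rack's -x corner.
- **Knob:** it is at the same pixels in the pocket as when it was first seated.
- **Flatness:** the rack's top reads about 40–41 mm, so it lies flat on the bench.
- **Robot and bystanders:** the tool force was about zero when clear. The pushes did not go near the bystanders, but I did not measure their positions again at the end.
- **Yaw, less certain:** the rack's yaw measured 0.055 rad in world axes and the fence 0.071. My estimates of the dock's yaw from the pocket and the box ran from about 0.08 to 0.107. That puts the rack roughly 0.02–0.05 rad off the dock, inside the 0.085 limit. The spread comes from the coarse image resolution.

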